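Load and lock the bonding carrier

TASK

Put the spare press tip that was left in the bonding carrier back into the parts tray and load every display cell waiting in the guide at the right-hand bench edge flat into a nest of the carrier (they sit too low between the rails to be picked up, so slide each one out over the edge first). Once all cells are loaded and not before, lock the carrier with the precision driver: feel along each of the two rail slots with its tip until it drops into the hidden hole and push the lock pin in there fully home. Finally stand the driver back in its stand, and leave the other things on the bench where they are.

Things in the scene. Friction and masses are not known exactly. Their poses are not given: they have to be found in the camera images.
- cell_a_centre (a point): centre of a display cell, a dark rigid glass plate 44 x 120 x 3 mm, about 60 g; y axis along its 120 mm length, z up. None if absent. Starts flat in lane 1 of the guide; pressed lightly on top and dragged, it slides along the lane. 50 mm out over the edge it lies safely and can be gripped from above by its two long edges; over 60 mm out it tips off. Either way round will do in the nest
- cell_b_centre (a point): the same for the second display cell, which starts in lane 2. None if absent
- cell_c_centre (a point): the same for the third display cell, which starts in lane 3. None if absent
- lane_1 (a point): middle of the open end of lane 1 of the fixed guide, on the lane floor (6 mm above the bench), 1 mm inside the right-hand bench edge. Lanes are 47 mm wide, 154 mm long, between white rails 6 mm wide that stand 5 mm above the lane floor (2 mm above a cell in it), closed by a rail at the inner end. y axis points inward along the lane: a cell slides out along -y, with free space below past the edge
- lane_2 (a point): the same for lane 2, 53 mm beside lane 1 in +x
- lane_3 (a point): the same for lane 3, 53 mm beside lane 2 in +x
- nest_1 (a point): centre of nest 1, on top of its pedestal, 32 mm above the bench. The fixed carrier has three pedestals, each 120 mm along this point's x axis and 30 mm wide (y), so a cell laid lengthwise on it overhangs 7 mm at each long side and fingers pass beside it; steel stops at both ends are 128 mm apart and 6 mm higher than the pedestal. z up. The base plate between is 6 mm thick
- nest_2 (a point): the same for nest 2, the middle one, 78 mm beside nest 1 in +y of the carrier
- nest_3 (a point): the same for nest 3, 78 mm beside nest 2
- slot_1 (a point): centre of slot 1's mouth, on top of the lock rail (36 mm above the bench, 36 mm wide, in front of the nests). Slot: 44 mm along this point's y, 8 mm wide along x, mouth chamfered 2 mm, z up. Its floor, 14 mm below the mouth, is a flat steel bar with one gap (the hidden hole) 9 mm long and as wide as the slot, centred anywhere within 15 mm of the slot's centre along y
- slot_2 (a point): the same for slot 2, 78 mm beside slot 1 in +y of the carrier; its gap lies elsewhere, independent of slot 1's
- lock_1 (a joint): travel of lock pin 1, which stands in the gap of slot 1, m: 0 as found, 0.006 fully home. The pin's head is 7 mm below the slot floor as found; it goes straight down against about 2 N of friction and stays where it is left
- lock_2 (a joint): the same for lock pin 2 in slot 2
- driver_handle (a point): precision driver, 148 mm long, 30 g, standing tip down in its stand: point on the axis of its round blue handle (14 mm diameter), 119 mm from the tip and 29 mm below the top end of the driver. The handle runs from 59 to 143 mm from the tip. The y axis points along the driver from tip to top
- driver_tip (a point): the tip of the driver's steel shank (2.8 mm diameter, 59 mm long)
- stand_top (a point): centre of the opening on top of the fixed black driver stand, 85 mm above the bench. Opening 19 mm square (handle enters it), narrowing to a 9 mm square bore 27 mm below for the shank; the tip rests 77 mm below the opening, so the driver's handle point is 42 mm above it
- press_tip_centre (a point): centre of the spare press tip, a grey steel bar 12 x 72 x 19 mm, 90 g, its lower 14 mm is 12 mm wide, above that a rib 4 mm wide; y axis along its length, z up as it starts, 8.5 mm above its underside. It lies across the top of nest 2 at the start
- tray_floor (a point): centre of the floor of the fixed black parts tray, 80 x 125 x 16 mm outside, walls 2 mm, floor 2 mm above the bench; its y axis runs along the 125 mm side
- loupe: bystander: black loupe, 37 mm across, 40 mm tall, standing on the bench; origin under its centre
- thumb_screw: bystander: knurled thumb screw standing on its 22 mm head, 25 mm tall; origin under its centre
- dropper: bystander: amber dropper bottle with a black bulb, 30 mm across, 104 mm tall; origin under its centre

How it is judged (in metres and radians):
On the way, in this order (a step that is already met when the one before it is completed fails the run):
1. every display cell lies in a nest, with neither lock pin pushed yet (((horizontal distance between cell_a_centre and nest_1 below 0.008 m and z of cell_a_centre in the frame of nest_1 between -0.001 and 0.0035 m and angle between the y axis of cell_a_centre and the x axis of nest_1, either way round below 0.1 rad) or (horizontal distance between cell_a_centre and nest_2 below 0.008 m and z of cell_a_centre in the frame of nest_2 between -0.001 and 0.0035 m and angle between the y axis of cell_a_centre and the x axis of nest_2, either way round below 0.1 rad) or (horizontal distance between cell_a_centre and nest_3 below 0.008 m and z of cell_a_centre in the frame of nest_3 between -0.001 and 0.0035 m and angle between the y axis of cell_a_centre and the x axis of nest_3, either way round below 0.1 rad)) and ((horizontal distance between cell_b_centre and nest_1 below 0.008 m and z of cell_b_centre in the frame of nest_1 between -0.001 and 0.0035 m and angle between the y axis of cell_b_centre and the x axis of nest_1, either way round below 0.1 rad) or (horizontal distance between cell_b_centre and nest_2 below 0.008 m and z of cell_b_centre in the frame of nest_2 between -0.001 and 0.0035 m and angle between the y axis of cell_b_centre and the x axis of nest_2, either way round below 0.1 rad) or (horizontal distance between cell_b_centre and nest_3 below 0.008 m and z of cell_b_centre in the frame of nest_3 between -0.001 and 0.0035 m and angle between the y axis of cell_b_centre and the x axis of nest_3, either way round below 0.1 rad)) and ((horizontal distance between cell_c_centre and nest_1 below 0.008 m and z of cell_c_centre in the frame of nest_1 between -0.001 and 0.0035 m and angle between the y axis of cell_c_centre and the x axis of nest_1, either way round below 0.1 rad) or (horizontal distance between cell_c_centre and nest_2 below 0.008 m and z of cell_c_centre in the frame of nest_2 between -0.001 and 0.0035 m and angle between the y axis of cell_c_centre and the x axis of nest_2, either way round below 0.1 rad) or (horizontal distance between cell_c_centre and nest_3 below 0.008 m and z of cell_c_centre in the frame of nest_3 between -0.001 and 0.0035 m and angle between the y axis of cell_c_centre and the x axis of nest_3, either way round below 0.1 rad)) and value of joint each of lock_1, lock_2 below 0.001 m), for 0.2 s.
2. both lock pins are fully home (value of joint each of lock_1, lock_2 above 0.005 m), for 0.2 s.
At the end, for the whole second after the job is handed in: Each present cell flat on a nest, centre within 8 mm of its centre, within 0.1 rad of its length; both lock pins in by over 5 of 6 mm; press tip inside the tray; driver upright in its stand (within 0.15 rad, tip at least 70 mm below the opening); all at rest (all of step 2 and ((horizontal distance between cell_a_centre and nest_1 below 0.008 m and z of cell_a_centre in the frame of nest_1 between -0.001 and 0.0035 m and angle between the y axis of cell_a_centre and the x axis of nest_1, either way round below 0.1 rad) or (horizontal distance between cell_a_centre and nest_2 below 0.008 m and z of cell_a_centre in the frame of nest_2 between -0.001 and 0.0035 m and angle between the y axis of cell_a_centre and the x axis of nest_2, either way round below 0.1 rad) or (horizontal distance between cell_a_centre and nest_3 below 0.008 m and z of cell_a_centre in the frame of nest_3 between -0.001 and 0.0035 m and angle between the y axis of cell_a_centre and the x axis of nest_3, either way round below 0.1 rad)) and ((horizontal distance between cell_b_centre and nest_1 below 0.008 m and z of cell_b_centre in the frame of nest_1 between -0.001 and 0.0035 m and angle between the y axis of cell_b_centre and the x axis of nest_1, either way round below 0.1 rad) or (horizontal distance between cell_b_centre and nest_2 below 0.008 m and z of cell_b_centre in the frame of nest_2 between -0.001 and 0.0035 m and angle between the y axis of cell_b_centre and the x axis of nest_2, either way round below 0.1 rad) or (horizontal distance between cell_b_centre and nest_3 below 0.008 m and z of cell_b_centre in the frame of nest_3 between -0.001 and 0.0035 m and angle between the y axis of cell_b_centre and the x axis of nest_3, either way round below 0.1 rad)) and ((horizontal distance between cell_c_centre and nest_1 below 0.008 m and z of cell_c_centre in the frame of nest_1 between -0.001 and 0.0035 m and angle between the y axis of cell_c_centre and the x axis of nest_1, either way round below 0.1 rad) or (horizontal distance between cell_c_centre and nest_2 below 0.008 m and z of cell_c_centre in the frame of nest_2 between -0.001 and 0.0035 m and angle between the y axis of cell_c_centre and the x axis of nest_2, either way round below 0.1 rad) or (horizontal distance between cell_c_centre and nest_3 below 0.008 m and z of cell_c_centre in the frame of nest_3 between -0.001 and 0.0035 m and angle between the y axis of cell_c_centre and the x axis of nest_3, either way round below 0.1 rad)) and x of press_tip_centre in the frame of tray_floor between -0.036 and 0.036 m and y of press_tip_centre in the frame of tray_floor between -0.058 and 0.058 m and z of press_tip_centre in the frame of tray_floor below 0.016 m and horizontal distance between driver_handle and stand_top below 0.012 m and angle between driver_handle's own y axis and vertical below 0.15 rad and z of driver_tip in the frame of stand_top below -0.07 m and linear speed of each of driver, press_tip, cell_a, cell_b, cell_c below 0.03 m/s); the robot touches nothing.
It fails at once if the loupe is moved more than 20 mm (distance of loupe from where it was at the start of the episode above 0.02 m).
It fails at once if the thumb screw is moved more than 20 mm (distance of thumb_screw from where it was at the start of the episode above 0.02 m).
It fails at once if the dropper bottle is moved more than 20 mm (distance of dropper from where it was at the start of the episode above 0.02 m).
Of cell_a, cell_b, cell_c only 2 to 3 are there at a start; the rules pass over those that are not, and their reading is None.
At some moment in a run one of press_tip may be knocked a few centimetres aside while the robot is not near it.
It also fails if it takes over 210 s, if anything falls off the work surface, if the arm or the gripper's body presses on something with over 40 N, if the wrist force passes 120 N, or if a joint passes its speed limit or range.

ROBOT

A 6-joint arm with a two-finger parallel gripper is mounted at the origin on a cart in front of the work surface, level with it; the furniture and walls round the work are solid. World frame = base frame: x ahead of the robot, y to its left, z up, the work surface at z = 0. Lengths are in mm, angles in rad, forces in N, time in s.
With the tool pointing down it reaches from about 300 to 775 mm from the base axis. Payload 14.6 kg.
Tool frame: the origin (TCP) lies between the finger pads; the fingertips stand 25 mm ahead of it and the grasp point (between the pads) lies 6 mm ahead of it; z points along the fingers, y is the line along which they close (so a half turn about z gives the same grasp; the last joint's range is limited). The gripper opens to 94 mm and grips with 3 to 60 N. Pads are 16 mm wide; open, the fingers measure 119 mm over their backs; the gripper's body (75 mm by 177 mm) begins 78 mm behind the grasp point.
Start: joints at [-1.36, 0.3, 1.521, -0, 1.321, -0.067], TCP at [150.826, -528.906, 230.446] pointing down, gripper open.
Joint ranges: [-3.03, 3.03], [-0.79, 2.21], [0.23, 2.52], [-1.04, 4.18], [0, 3.07], [-2.55, 2.55]. Speed limits (rad/s): [2.22, 2.22, 2.57, 3.14, 3.14, 3.14].

INTERFACE

Orientations are given as [roll, pitch, yaw] about the fixed x, y, z axes, in that order (R = Rz(yaw) Ry(pitch) Rx(roll)).
In Python, from cell import manip gives the robot as it stands. The module is installed in compiled form; this text tells all that it offers.
- The arm moves only by the tool step_arm, never from a script. Its argument "series" is one flat list of numbers, 5 for each row, row after row: the shift along the world's x, y, z in mm, then the turn about the world's z in rad, then the closure, from 0 (fully open) to 1 (shut). In form: [dx, dy, dz, spin, jaw, dx, dy, dz, spin, jaw, ...]. A call has 1 to 20 rows; each row shifts and turns the commanded pose from where the row before left it; what a row does not reach is not made up. A row lasts 1/8 s, in which the tool goes at most 62.5 mm and 10.7 degrees, less where a joint would pass 70% of its speed; a pose out of reach is approached as far as the arm can. A call is refused whole if a number of a shift passes 62.5 or a number of a turn 0.188, either way. A call with a gripper value outside its range is refused whole. The fingers move at their own pace and stop on an object; "squeeze" is the grip in N (left out, the last holds). Time passes only in rows, so rows that do not move let the fingers close. It gives the time, the measured TCP pose, the force, the opening and the grip force at its end, in the units of the state.
- manip.read_state(): the state, without advancing time (a new reading comes with each control period).
- manip.camera(name): name is "scene" or "top" or "wrist"; returns (picture, depth): 384x512x3 uint8, blue, green, red; 384x512 float32, mm along the optical axis (not along the pixel's ray), 0 where there is no reading.
- manip.camera_info(name): a dict with "fovy" (degrees; the focal length in pixels is half the picture's height over the tangent of half this angle, whatever the lens; pixels are square), "cx", "cy" (the principal point, pixels), "eye" and "orientation" of the camera in the world. Camera axes: x right, y down, z forward; pixel columns grow to the right and rows downward; lengths in mm; the calibration is good to about 2 mm. A picture is of the moment at which its call begins: read the wrist's pose just before it. camera_info takes no time and is no camera call; for the wrist camera it gives the pose at the moment of the call.
- manip.sign_off(): hands the job in; it is judged then, once.
The state is a dict: "clock": time; "joints": joint angles; "qd": joint speeds; "effort": joint torques, N m; "eef_pos": TCP position; "eef_rot": TCP orientation; "wrist_force": force on the tool from outside, world axes, zero at the start; "moment": the same for the moment, N m; "finger_gap": finger opening in mm; "finger_force": force on a finger pad.
Only numpy, scipy, OpenCV 4.12 (cv2) and the standard library are available. Lean on these libraries where they do the work, as an engineer would, in place of code of your own. Each camera call takes 0.05 s, during which the arm holds its last target. There are 200 camera calls.

## Working session

There is one attempt and no reset: what is moved stays moved. The work goes in short steps, Python scripts to look and compute and a tool call to move; the robot and the scene stay as the last step left them, time stands still between calls to the robot, and variables do not carry over. Pictures are saved under pics/ and viewed, at most 14 in all, crops included, and the job is handed in when it is done.

Besides the shell and the picture viewer there is one more tool, called after "Emit:" by a JSON object that holds its "op" and its "data". step_arm: Moves the arm, as the interface text tells. Its arguments: {"type":"object","properties":{"series":{"type":"array"},"squeeze":{"type":"number"}},"required":["series"]}

```bash
mkdir -p pics; cat > h.py <<'E'
import numpy as np, cv2
from scipy.spatial.transform import Rotation as R
from cell import manip
def K(n):
    i=manip.camera_info(n); f=192/np.tan(np.radians(i['fovy'])/2); return i,f
def rot(i):
    o=np.array(i['orientation'],float)
    return o if o.shape==(3,3) else R.from_euler('xyz',o).as_matrix()
def snap(n,name=None):
    i,f=K(n); p,d=manip.camera(n)
    if name: cv2.imwrite(f'pics/{name}.png',p); np.savez(f'pics/{name}.npz',p=p,d=d,f=f,cx=i['cx'],cy=i['cy'],eye=i['eye'],R=rot(i))
    return p,d
class V:
    def __init__(s,name):
        z=np.load(f'pics/{name}.npz'); s.p,s.d,s.f,s.cx,s.cy,s.eye,s.R=[z[k] for k in ('p','d','f','cx','cy','eye','R')]
    def ray(s,u,v): return s.R@np.array([(u-s.cx)/s.f,(v-s.cy)/s.f,1.])
    def plane(s,u,v,z): r=s.ray(u,v); return s.eye+r*(z-s.eye[2])/r[2]
    def dep(s,u,v): return s.eye+s.ray(u,v)*s.d[int(round(v)),int(round(u))]
    def cloud(s):
        v,u=np.mgrid[0:384,0:512]; c=np.stack([(u-s.cx)/s.f,(v-s.cy)/s.f,np.ones(u.shape)],-1)*s.d[...,None]
        return c@s.R.T+s.eye
E
python3 - <<'E'
from h import *
print(manip.read_state())
for n in('scene','top','wrist'):
    print(n,manip.camera_info(n)); snap(n,n+'0')
E
```

```text
{'clock': 0.0, 'joints': array([-1.35963524e+00,  3.00483169e-01,  1.52159019e+00, -4.55614745e-06,
        1.32068595e+00, -6.66331807e-02]), 'qd': array([-0.00019956, -0.00065617, -0.00064431, -0.00027233, -0.00043457,
       -0.00071643]), 'effort': array([-2.37824388e-04, -5.31808591e+01, -3.52733552e+01,  7.07170973e-02,
        2.43041979e-02, -1.18506209e-04]), 'eef_pos': array([ 150.75868382, -528.69089176,  229.87583637]), 'eef_rot': array([-3.14042829e+00, -7.32772511e-05,  2.77795360e-01]), 'wrist_force': array([ 0.07234015,  0.08491584, -0.58078037]), 'moment': array([0.0395689 , 0.02610449, 0.06111696]), 'finger_force': 0.0, 'finger_gap': 93.98765981112501}
scene {'fovy': 44.54535021991734, 'cx': 257.8005381682316, 'cy': 190.52233136595078, 'eye': array([-151.78890539,  860.88077124, 1018.80014847]), 'orientation': array([-2.32813067,  0.01474042, -2.47124738])}
top {'fovy': 44.99171378647255, 'cx': 255.75063455696883, 'cy': 192.04460230716256, 'eye': array([ 175.29332767,  147.22061904, 1694.89487127]), 'orientation': array([-2.961894  , -0.00399223, -1.58947155])}
wrist {'fovy': 68.88828558658452, 'cx': 259.73720357759817, 'cy': 193.54664283858014, 'eye': array([ 228.53678946, -506.495079  ,  384.29767592]), 'orientation': array([ 2.86222669e+00,  5.47302294e-04, -1.29262626e+00])}
```

View pics/top0.png

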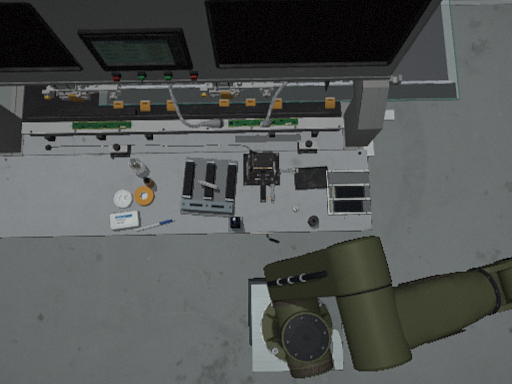

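View pics/scene0.png

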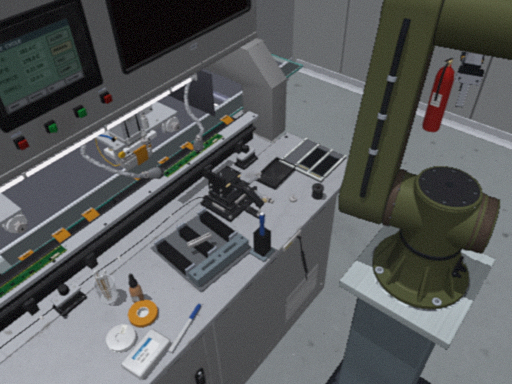

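View pics/wrist0.png

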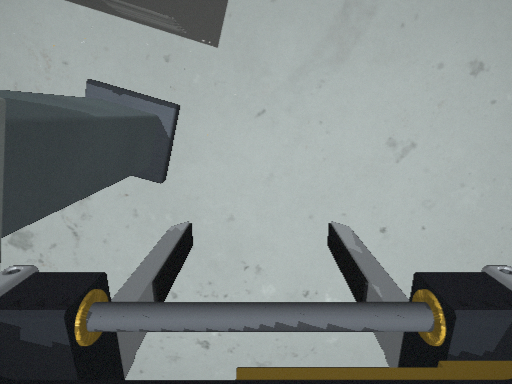

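The top view shows the guide at (349,192) with two cells in its lower lanes, the upper lane looking empty. The tray is at (311,178), the carrier at (209,187) with the press tip at (207,184), and the stand at (236,224). I'll get coarse coordinates next.

```bash
python3 - <<'E'
from h import *
v=V('top0')
for n,u,w,z in [('stand',236,222,85),('carrier',209,187,6),('presstip',207,184,45),('tray',311,178,2),('lane_up_px',349,178,6),('lane_mid',349,191,6),('lane_low',349,206,6),('edge_right',371,200,0),('loupe',313,221,20),('screw',295,208,20),('bench front',150,236,0),('machine arm',265,190,30)]:
    print(n,v.plane(u,w,z).round(),v.dep(u,w).round())
cv2.imwrite('pics/topcrop.png',cv2.resize(v.p[140:250,160:390],None,fx=3.4,fy=3.4,interpolation=cv2.INTER_CUBIC))
s=V('scene0'); cv2.imwrite('pics/scenecrop.png',cv2.resize(s.p[120:300,140:360],None,fx=3.3,fy=3.3,interpolation=cv2.INTER_CUBIC))
E
```

```text
stand [363. 206.  85.] [363. 206.  83.]
carrier [504. 308.   6.] [498. 305.  37.]
presstip [508. 311.  45.] [507. 311.  50.]
tray [532. -73.   2.] [532. -72.   5.]
lane_up_px [ 529. -214.    6.] [ 529. -214.    5.]
lane_mid [ 480. -211.    6.] [ 478. -209.   13.]
lane_low [ 423. -208.    6.] [ 422. -206.   14.]
edge_right [ 445. -292.    0.] [ 586. -520. -882.]
loupe [369. -71.  20.] [366. -68.  43.]
screw [418.  -7.  20.] [417.  -7.  24.]
bench front [327. 524.   0.] [ 407.  722. -894.]
machine arm [485. 101.  30.] [476. 102.  76.]
```

View pics/topcrop.png

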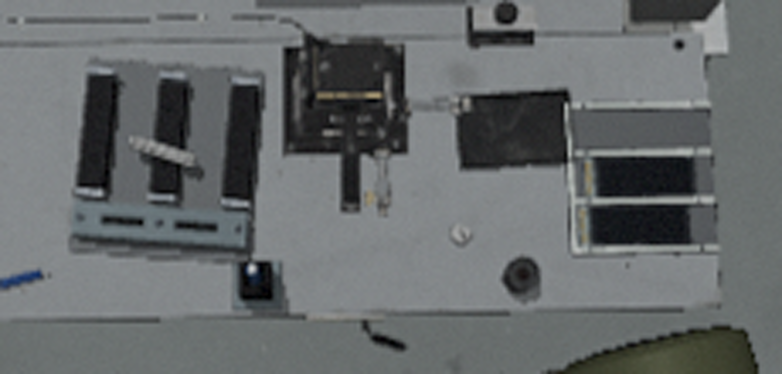

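View pics/scenecrop.png

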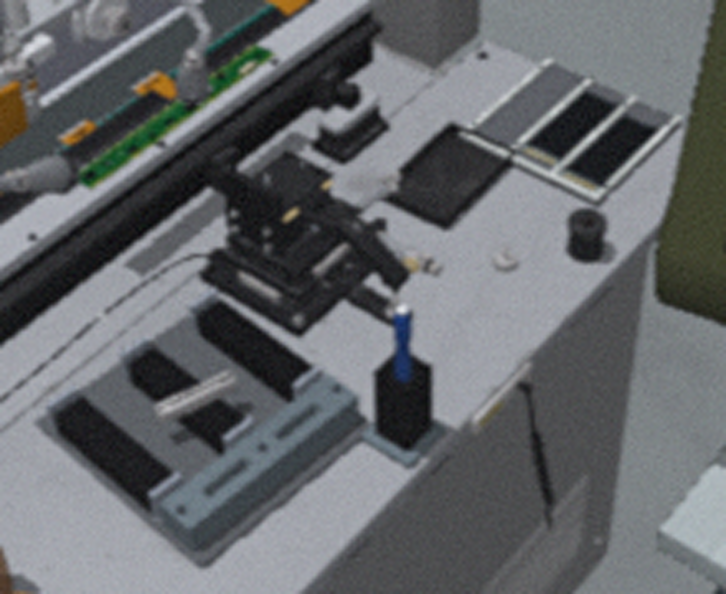

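The crops confirm cells in lanes 1 and 2 (the near ones), with lane 3 empty. The press tip lies across nest 2 and the driver stands in its stand. I'll move over the guide for a close look.

Emit:
{"op": "step_arm", "data": {"series": [30, 40, 5, 0.16, 0, 30, 40, 5, 0.16, 0, 30, 40, 5, 0.16, 0, 30, 40, 5, 0.16, 0, 30, 40, 5, 0.16, 0, 30, 40, 5, 0.16, 0, 30, 40, 5, 0.16, 0, 30, 40, 0, 0.173, 0, 0, 0, 0, 0, 0, 0, 0, 0, 0, 0]}}

```text
clock: 1.4
eef_pos: [390.6, -209.1, 265.3]
eef_rot: [-3.141, -0.0, 1.57]
wrist_force: [-0.9, -1.1, -0.8]
finger_gap: 94.2
finger_force: 0.0
```

```bash
python3 - <<'E'
from h import *
s=manip.read_state();print(s['eef_pos'],s['eef_rot'],s['joints'])
snap('wrist','w1')
E
```

```text
[ 390.58625658 -209.13596738  265.28059471] [-3.14116888e+00 -4.29982665e-05  1.56973041e+00] [-5.74192184e-01  3.01919930e-02  1.75294434e+00 -1.98101602e-04
  1.35883570e+00 -5.73084565e-01]
```

View pics/w1.png

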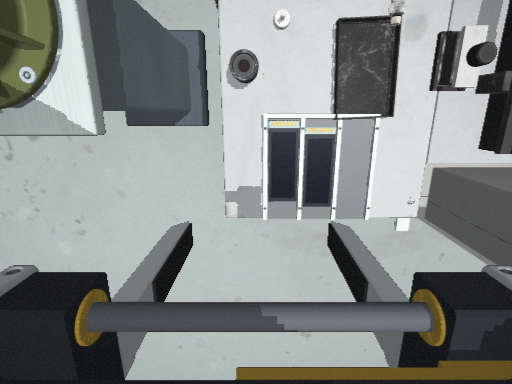

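The wrist view shows the cells at (284,165) and (320,170), lane 3 empty at (356,165), the tray at (366,68), and the loupe at (243,65). I'll measure these and check obstacle heights.

```bash
python3 - <<'E'
from h import *
v=V('w1'); c=v.cloud(); p=v.p.astype(int)
g=p.sum(2)/3
# cells: dark blobs in guide
m=((g<75)).astype(np.uint8); m[:, :255]=0; m[:105]=0; m[225:]=0; m[:,385:]=0
n,l,st,_=cv2.connectedComponentsWithStats(m)
for k in range(1,n):
    if st[k,4]>800:
        pts=cv2.findContours((l==k).astype(np.uint8),0,2)[0][0]
        b=cv2.boxPoints(cv2.minAreaRect(pts)); print('cell',[v.plane(x,y,9)[:2].round(1).tolist() for x,y in b],'dep z',np.median(c[l==k][:,2]))
# white rails profile on rows
for r in (150,180,205):
    w=np.where(g[r,255:385]>200)[0]+255; grp=np.split(w,np.where(np.diff(w)>1)[0]+1)
    print(r,[v.plane(q.mean(),r,11)[:2].round(1).tolist() for q in grp])
for col in (285,320,355):
    print('col',col,[(r,int(g[r,col])) for r in list(range(110,137,2))+list(range(196,224,2))])
m=(g<75).astype(np.uint8); m[:, :330]=0; m[125:]=0; m[:,410:]=0
pts=max(cv2.findContours(m,0,2)[0],key=cv2.contourArea); b=cv2.boxPoints(cv2.minAreaRect(pts));print('tray',[v.plane(x,y,16).round(1).tolist() for x,y in b])
print('z: floor3',c[165,356],'rail',c[165,301],'bench',c[95,300],'cellA',c[165,284],'cellB',c[165,320],'tray',c[68,366],'loupe',c[65,243],'screw',c[18,282])
t=V('top0').cloud().reshape(-1,3)
for y0 in range(-150,200,25):
    s=t[(t[:,1]>y0)&(t[:,1]<y0+25)&(t[:,0]>340)&(t[:,0]<640)]; print(y0,s[:,2].max().round(),s[s[:,2].argmax()].round())
E
```

```text
cell [[404.3, -154.5], [444.5, -154.5], [448.2, -256.8], [405.2, -256.8]] dep z 9.142469721084012
cell [[457.3, -264.9], [455.0, -162.3], [495.6, -163.1], [500.8, -265.8]] dep z 9.191792774530427
150 [[387.7, -180.0], [397.9, -180.0], [451.7, -180.0], [504.8, -180.1], [563.7, -180.1]]
180 [[387.6, -224.7], [398.1, -224.7], [451.3, -224.8], [504.5, -224.8], [565.9, -224.9]]
205 [[398.2, -264.2], [451.3, -264.2], [504.3, -264.3], [568.9, -264.3]]
col 285 [(110, 221), (112, 218), (114, 251), (116, 251), (118, 114), (120, 150), (122, 219), (124, 220), (126, 219), (128, 105), (130, 85), (132, 65), (134, 58), (136, 58), (196, 40), (198, 64), (200, 67), (202, 148), (204, 147), (206, 147), (208, 149), (210, 149), (212, 147), (214, 147), (216, 145), (218, 153), (220, 189), (222, 183)]
col 320 [(110, 221), (112, 222), (114, 251), (116, 250), (118, 109), (120, 160), (122, 162), (124, 162), (126, 161), (128, 198), (130, 190), (132, 214), (134, 101), (136, 88), (196, 39), (198, 34), (200, 37), (202, 39), (204, 68), (206, 87), (208, 148), (210, 150), (212, 149), (214, 146), (216, 145), (218, 152),
[... 526 characters left out ...]
.86029234 -202.07450268   10.99305186] bench [ 447.76514423 -103.9547449     2.2267334 ] cellA [ 426.85647288 -202.22891804   10.0322536 ] cellB [ 480.18923678 -202.33514999    9.6691967 ] tray [537.00141096 -68.9979902    2.518753  ] loupe [370.04144617 -70.35411307  37.24449205] screw [419.43046065 -12.132508    15.53339766]
-150 23.0 [ 504. -131.   23.]
-125 21.0 [ 494. -102.   21.]
-100 50.0 [358. -81.  50.]
-75 67.0 [637. -65.  67.]
-50 49.0 [635. -38.  49.]
-25 42.0 [555. -14.  42.]
0 44.0 [555.   8.  44.]
25 44.0 [548.  49.  44.]
50 97.0 [609.  75.  97.]
75 108.0 [559.  91. 108.]
100 108.0 [585. 101. 108.]
125 133.0 [594. 150. 133.]
150 138.0 [546. 150. 138.]
175 87.0 [373. 199.  87.]
```

Emit:
{"op": "step_arm", "data": {"series": [0, 60, 0, 0, 0, 0, 60, 0, 0, 0, 10, 60, 0, 0, 0, 20, 60, 0, 0, 0, 20, 60, 0, 0, 0, 20, 60, 0, 0, 0, 20, 60, 0, 0, 0, 20, 60, 0, 0, 0, 0, 0, 0, 0, 0, 0, 0, 0, 0, 0]}}

```text
clock: 2.7
eef_pos: [499.9, 266.2, 265.1]
eef_rot: [-3.141, 0.001, 1.569]
wrist_force: [-0.7, 0.0, 0.2]
finger_gap: 93.8
finger_force: 0.0
```

```bash
python3 - <<'E'
from h import *
s=manip.read_state();print(s['eef_pos'],s['eef_rot'],s['joints'])
snap('wrist','w2')
E
```

```text
[499.90382206 266.24019006 265.11311898] [-3.14092440e+00  5.35840305e-04  1.56906930e+00] [ 4.24798852e-01  3.13306270e-01  1.42284522e+00 -2.14261700e-04
  1.40627124e+00  4.26561241e-01]
```

View pics/w2.png

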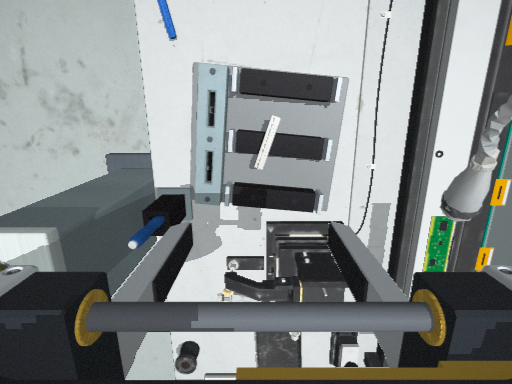

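The wrist view shows the nests as black bars at (287,84), (282,145) and (275,196), the press tip at (267,143), slots at (211,108) and (208,165), and the driver's top at (132,245).

```bash
cat > car.py <<'E'
from h import *
def blobs(v,mask,z,amin,amax,box):
    m=np.zeros_like(mask,np.uint8); y0,y1,x0,x1=box; m[y0:y1,x0:x1]=mask[y0:y1,x0:x1]
    n,l,st,_=cv2.connectedComponentsWithStats(m); out=[]; C=v.cloud()
    for k in range(1,n):
        if amin<st[k,4]<amax:
            q=np.argwhere(l==k)[:,::-1]
            P=np.array([v.plane(x,y,z)[:2] for x,y in q]).astype(np.float32)
            (cx,cy),(w,h),a=cv2.minAreaRect(P); b=cv2.boxPoints(((cx,cy),(w,h),a)); e=b[1]-b[0] if np.linalg.norm(b[1]-b[0])>np.linalg.norm(b[2]-b[1]) else b[2]-b[1]
            out.append((np.round([cx,cy],1).tolist(),np.round(sorted([w,h]),1).tolist(),round(float(np.arctan2(e[1],e[0])),3),st[k,:4].tolist(),round(float(np.median(C[l==k][:,2])),1)))
    return out
E
python3 - <<'E'
from car import *
v=V('w2'); g=v.p.astype(int).mean(2); hsv=cv2.cvtColor(v.p,cv2.COLOR_BGR2HSV)
print('ped',*blobs(v,g<70,32,600,8000,(60,215,222,345)),sep='\n ')
print('slot',*blobs(v,g<80,36,60,2000,(70,205,196,226)),sep='\n ')
print('tip',*blobs(v,g>170,51,100,3000,(100,175,240,300)),sep='\n ')
b=(hsv[...,1]>150)&(hsv[...,0]>100)&(hsv[...,0]<125)
print('driver',*blobs(v,b,100,60,3000,(190,255,110,200)),sep='\n ')
c=v.cloud()
for n,u,w in [('ped3',290,95),('ped2',245,140),('plate',260,110),('rail',205,135),('bench',180,120),('tip',267,143),('drv top',133,245),('slot',211,108),('stop3r',337,90),('stop3l',235,80)]: print(n,c[w,u].round(1))
print('tray chk w1'); v1=V('w1')
E
```

```text
ped
 ([534.1, 381.5], [31.2, 119.9], -0.093, [239, 69, 95, 33], 32.0)
 ([550.4, 303.3], [31.2, 72.9], -0.094, [269, 133, 55, 27], 32.0)
 ([520.0, 230.4], [35.3, 119.9], -0.093, [232, 182, 84, 30], 31.9)
slot
 ([437.1, 352.4], [6.0, 42.0], 1.472, [209, 92, 6, 34], 21.9)
 ([429.9, 276.2], [5.6, 39.6], 1.517, [207, 152, 5, 29], 21.7)
tip
 ([509.6, 309.4], [12.7, 72.4], 1.238, [254, 115, 27, 55], 46.4)
driver
 ([362.2, 209.0], [14.8, 54.2], 0.728, [130, 216, 35, 31], 122.5)
ped3 [540.  369.6  31.3]
ped2 [480.2 311.5  31.5]
plate [500.7 351.    6.3]
rail [426.7 318.6  36.1]
bench [384.9 337.4   0.4]
tip [509.7 309.5  51.9]
drv top [368.8 215.8 155.5]
slot [432.8 353.7  14. ]
stop3r [599.5 375.2  37.6]
stop3l [469.  387.3  37.8]
tray chk w1
```

Emit:
{"op": "step_arm", "data": {"series": [5, 22, -40, -0.165, 0, 5, 21, -40, -0.166, 0, 0, 0, -35, 0, 0, 0, 0, 0, 0, 0, 0, 0, 0, 0, 0]}}

```text
clock: 3.38
eef_pos: [510.5, 309.9, 152.6]
eef_rot: [3.14, -0.002, 1.239]
wrist_force: [0.3, 0.8, 0.9]
finger_gap: 94.1
finger_force: 0.0
```

```bash
python3 - <<'E'
from car import *
s=manip.read_state();print(s['eef_pos'],s['eef_rot'])
snap('wrist','w3'); v=V('w3'); g=v.p.astype(int).mean(2); w2=V('w2')
print(v.eye)
print('ped',*blobs(v,g<70,32,600,20000,(0,384,0,512)),sep='\n ')
print('slot',*blobs(v,g<80,36,60,3000,(0,300,0,512)),sep='\n ')
print('tip',*blobs(v,g>170,51,300,9000,(0,300,150,400)),sep='\n ')
E
```

```text
[510.46297835 309.87572156 152.56205182] [ 3.13992429e+00 -1.72879939e-03  1.23860324e+00]
[536.60920911 386.20981037 307.07113161]
ped
 ([735.5, 282.7], [7.0, 269.4], -1.571, [464, 0, 39, 265], 61.6)
 ([534.3, 382.3], [29.7, 119.4], -0.094, [194, 87, 129, 62], 32.1)
 ([550.2, 305.4], [34.7, 73.6], -0.093, [266, 164, 70, 47], 32.0)
 ([486.7, 311.3], [35.1, 37.7], -0.108, [217, 182, 35, 39], 31.9)
 ([559.5, 86.6], [51.1, 81.6], -0.334, [325, 332, 64, 35], 84.7)
slot
 ([475.7, 501.9], [4.4, 31.1], -0.331, [127, 0, 38, 7], 6.2)
 ([653.3, 364.9], [4.3, 156.6], -1.56, [368, 0, 39, 173], 3.6)
 ([732.7, 284.1], [7.1, 266.1], -1.57, [463, 0, 41, 265], 61.5)
 ([439.8, 365.6], [3.8, 17.0], 1.476, [168, 159, 9, 18], 22.2)
 ([550.0, 306.7], [34.4, 72.5], -0.093, [266, 164, 70, 47], 32.0)
 ([487.4, 312.5], [34.8, 38.2], -0.093, [217, 181, 36, 40], 31.9)
 ([651.0, 228.2], [9.8, 99.9], 1.394, [407, 180, 11, 89], 3.7)
 ([437.6, 342.2], [3.9, 17.5], 1.476, [176, 182, 9, 17], 22.1)
 ([404.1, 263.8], [46.2, 103.2], 0.845, [152, 223, 54, 77], 160.9)
 ([450.7, 274.9], [5.4, 44.7], 1.479, [210, 225, 15, 38], 24.9)
 ([622.0, 185.9], [16.3, 44.2], -1.191, [376, 254, 31, 32], 10.9)
 ([259.9, 287.4], [34.4, 124.4], -0.334, [0, 272, 111, 28], 237.1)
tip
 ([635.8, 327.1], [20.7, 240.3], 1.571, [340, 0, 60, 258], 0.2)
 ([657.1, 381.1], [22.1, 116.1], 1.531, [370, 0, 30, 141], 0.2)
 ([448.2, 361.7], [51.2, 87.3], 1.132, [150, 123, 54, 95], 35.9)
 ([509.9, 309.8], [12.1, 72.3], 1.244, [252, 164, 14, 73], 46.4)
 ([508.6, 209.6], [31.8, 108.6], -0.094, [239, 264, 100, 36], 0.2)
```

View pics/w3.png

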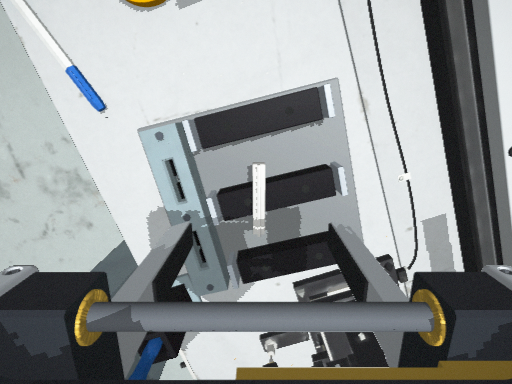

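The view confirms the tip at (259,195), centred between the fingers. I'll narrow the jaws, descend and grip.

Emit:
{"op": "step_arm", "data": {"series": [0, 0, -20, 0, 0.55, 0, 0, -20, 0, 0.55, 0, 0, -20, 0, 0.55, 0, 0, -16, 0, 0.55, 0, 0, -14, 0, 0.55, 0, 0, 0, 0, 0.55], "squeeze": 25}}

```text
clock: 4.18
eef_pos: [509.4, 310.4, 59.9]
eef_rot: [-3.141, 0.001, 1.24]
wrist_force: [0.9, -0.3, -0.0]
finger_gap: 42.4
finger_force: 0.0
```

Emit:
{"op": "step_arm", "data": {"series": [0, 0, 0, 0, 1, 0, 0, 0, 0, 1, 0, 0, 0, 0, 1, 0, 0, 0, 0, 1, 0, 0, 0, 0, 1, 0, 0, 20, 0, 1, 0, 0, 40, 0, 1, 0, 0, 40, 0, 1]}}

```text
clock: 5.18
eef_pos: [509.5, 310.5, 162.8]
eef_rot: [3.141, -0.0, 1.24]
wrist_force: [-0.6, 0.2, -0.7]
finger_gap: 11.8
finger_force: 25.0
```

Emit:
{"op": "step_arm", "data": {"series": [0, -10, 50, 0.055, 1, 0, -20, 50, 0.055, 1, 4, -55, 0, 0.055, 1, 4, -55, 0, 0.055, 1, 4, -55, 0, 0.055, 1, 4, -55, 0, 0.056, 1, 4, -55, 0, 0, 1, 4, -55, 0, 0, 1, 0, -20, -40, 0, 1, 0, 0, -40, 0, 1, 0, 0, 0, 0, 1]}}

```text
clock: 6.55
eef_pos: [532.6, -69.4, 179.3]
eef_rot: [-3.138, -0.001, 1.57]
wrist_force: [-0.1, 0.1, -0.1]
finger_gap: 11.8
finger_force: 25.0
```

```bash
python3 - <<'E'
from car import *
s=manip.read_state();print(s['eef_pos'],s['eef_rot'],s['finger_gap'])
snap('wrist','w4'); v=V('w4'); g=v.p.astype(int).mean(2)
print('tray',*blobs(v,g<75,16,800,40000,(0,384,140,400)),sep='\n ')
w=V('w1'); g=w.p.astype(int).mean(2); print('w1',*blobs(w,g<75,16,800,40000,(0,113,320,404)),sep='\n ')
E
```

```text
[532.55671187 -69.42794222 179.34962163] [-3.13761884e+00 -8.10713257e-04  1.57033865e+00] 11.76917586454889
tray
 ([542.7, 81.3], [74.5, 189.5], -0.0, [176, 0, 189, 82], 33.9)
 ([522.6, -66.4], [56.4, 113.3], -1.544, [225, 133, 51, 96], 2.3)
 ([557.9, -73.0], [30.3, 118.7], -1.522, [269, 136, 27, 99], 2.3)
 ([532.5, -181.3], [61.7, 128.3], -1.568, [237, 223, 47, 90], 223.8)
 ([430.9, -242.4], [142.5, 194.1], -1.567, [140, 244, 100, 124], 274.6)
 ([639.7, -255.3], [141.7, 155.8], 0.002, [281, 272, 119, 89], 275.0)
 ([546.2, -364.0], [9.4, 379.5], 0.004, [140, 378, 260, 6], 285.1)
w1
 ([531.8, -69.8], [82.3, 118.1], -1.528, [334, 16, 67, 97], 2.5)
```

View pics/w4.png

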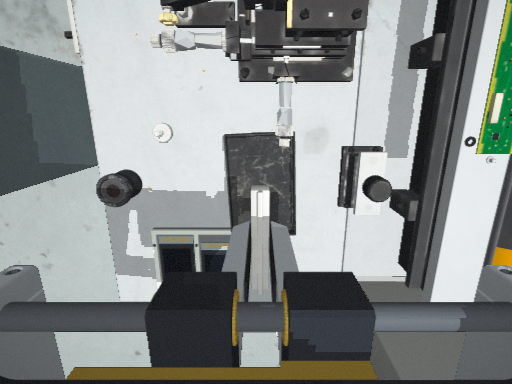

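The bar hangs over the tray (tray about (260,180), bar's top end at (261,190)), with a nozzle near the tray's far end at (287,130). I'll shift 8 mm away from it and lower.

Emit:
{"op": "step_arm", "data": {"series": [0, -8, -40, 0, 1, 0, 0, -40, 0, 1, 0, 0, -30, 0, 1, 0, 0, -20, 0, 1, 0, 0, -14, 0, 1, 0, 0, -4, 0, 1, 0, 0, 0, 0, 1, 0, 0, 0, 0, 0.7, 0, 0, 0, 0, 0.7, 0, 0, 0, 0, 0.7, 0, 0, 30, 0, 0.7, 0, 0, 50, 0, 0.7, 0, 0, 50, 0, 0.5]}}

```text
clock: 8.22
eef_pos: [533.4, -77.4, 164.0]
eef_rot: [-3.141, -0.0, 1.571]
wrist_force: [0.0, -0.5, -0.1]
finger_gap: 35.0
finger_force: 0.0
```

Emit:
{"op": "step_arm", "data": {"series": [-36, -54, 0, 0, 1, -36, -54, 0, 0, 1, -36, -54, 0, 0, 1, 0, 0, -14, 0, 1, 0, 0, 0, 0, 1]}}

```text
clock: 8.85
eef_pos: [429.4, -233.0, 147.6]
eef_rot: [-3.14, -0.001, 1.57]
wrist_force: [0.6, -1.2, 0.1]
finger_gap: 0.4
finger_force: 0.0
```

```bash
python3 - <<'E'
from car import *
s=manip.read_state();print(s['eef_pos'],s['eef_rot'],s['finger_gap'])
snap('wrist','w5'); v=V('w5'); g=v.p.astype(int).mean(2); c=v.cloud()
print(v.eye)
print(*blobs(v,g<75,9,800,40000,(0,384,0,512)),sep='\n ')
print('tip',*blobs(v,g>150,16,100,3000,(0,130,300,512)),sep='\n ')
cv2.imwrite('pics/w5.png',v.p)
E
```

```text
[ 429.3898109  -232.98064078  147.61962885] [-3.14020496e+00 -1.12328195e-03  1.57020177e+00] 0.44135380106808086
[ 429.83423234 -152.26234659  302.06788473]
([263.4, -108.0], [95.0, 162.9], -0.244, [0, 0, 169, 121], -152.4)
 ([545.5, -93.0], [64.3, 82.3], -1.528, [350, 0, 71, 94], 2.5)
 ([646.4, -76.5], [45.5, 46.5], -1.568, [464, 0, 48, 57], 14.1)
 ([424.9, -205.8], [43.3, 103.7], -1.571, [236, 115, 40, 98], 9.1)
 ([476.4, -214.9], [42.4, 103.3], -1.539, [284, 125, 41, 96], 9.2)
 ([559.0, -409.5], [180.5, 337.4], -0.328, [256, 223, 256, 139], 242.3)
 ([264.9, -405.1], [143.0, 317.0], 0.009, [0, 272, 256, 97], 242.9)
 ([423.6, -495.7], [13.8, 690.5], 0.001, [0, 375, 512, 9], 253.5)
tip
 ([480.4, -95.0], [26.9, 79.8], -1.531, [300, 0, 29, 95], 0.2)
 ([531.0, -84.8], [5.0, 58.2], 1.571, [365, 0, 12, 72], 16.1)
 ([537.7, -84.8], [5.9, 58.2], 1.57, [372, 0, 13, 72], 19.6)
 ([527.9, -132.1], [4.5, 59.6], -0.0, [331, 89, 63, 6], 11.2)
 ([483.2, -146.5], [20.5, 29.4], -0.0, [300, 96, 30, 23], 6.8)
 ([525.0, -151.8], [31.1, 50.0], -0.0, [331, 96, 54, 34], 6.2)
```

View pics/w5.png

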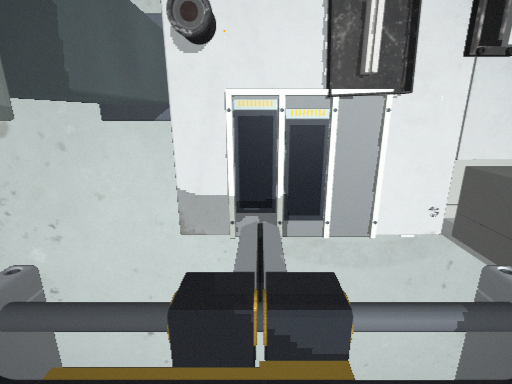

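The press tip lies in the tray at (372,35). The gold contact ends of the cells are at (256,103) and (307,112), and the bench edge is at row 237.

```bash
python3 - <<'E'
from car import *
v=V('w5'); g=v.p.astype(int).mean(2)
for col in (245,308,355):
    y=np.array([v.plane(col,r,9)[1] for r in range(384)])
    d=np.diff(g[:,col]); r=[k for k in range(85,245) if abs(d[k])>18]
    print(col,[(k,round(y[k],1),int(d[k])) for k in r])
r=170;d=np.diff(g[r]);print([(k,v.plane(k,r,9)[0].round(1),v.plane(k,r,11)[0].round(1),int(d[k])) for k in range(220,390) if abs(d[k])>25])
print(v.plane(355,236.5,0),v.plane(355,236.5,6))
E
```

```text
245 [(87, np.float64(-127.5), -28), (88, np.float64(-128.4), 50), (94, np.float64(-133.9), -124), (95, np.float64(-134.9), 41), (98, np.float64(-137.7), 29), (99, np.float64(-138.6), 30), (108, np.float64(-147.2), -42), (109, np.float64(-148.1), -88), (115, np.float64(-153.9), -26), (200, np.float64(-243.6), -18), (207, np.float64(-251.7), 45), (209, np.float64(-254.1), -19), (212, np.float64(-257.6), 54), (215, np.float64(-261.1), 40), (224, np.float64(-271.9), -18)]
308 [(87, np.float64(-127.5), -25), (88, np.float64(-128.4), 47), (94, np.float64(-134.0), -124), (95, np.float64(-134.9), 48), (108, np.float64(-147.2), 60), (109, np.float64(-148.1), -24), (115, np.float64(-153.9), 22), (117, np.float64(-155.9), -46), (118, np.float64(-156.9), -75), (124, np.float64(-162.7), -30), (219, np.float64(-265.9), 36), (220, np.float64(-267.1), 48), (235, np.float64(-285.3), -37), (236, np.float64(-286.6), 73)]
355 [(88, np.float64(-128.4), 168), (92, np.float64(-132.1), -112), (93, np.float64(-133.0), -64), (94, np.float64(-134.0), -36), (95, np.float64(-134.9), 131), (235, np.float64(-285.3
[... 274 characters left out ...]
4(402.4), -45), (235, np.float64(403.3), np.float64(403.5), -30), (277, np.float64(448.0), np.float64(447.9), 136), (282, np.float64(453.3), np.float64(453.1), -35), (283, np.float64(454.4), np.float64(454.2), -107), (325, np.float64(499.0), np.float64(498.5), 57), (327, np.float64(501.1), np.float64(500.7), 100), (328, np.float64(502.2), np.float64(501.7), 28), (332, np.float64(506.5), np.float64(505.9), -30), (333, np.float64(507.5), np.float64(507.0), -55), (374, np.float64(551.1), np.float64(550.3), -39), (377, np.float64(554.3), np.float64(553.4), 84), (378, np.float64(555.3), np.float64(554.5), 48)]
[ 541.4285078  -291.31984138    0.        ] [ 539.21190124 -288.55773057    6.        ]
```

Emit:
{"op": "step_arm", "data": {"series": [-5, 53, 0, 0, 1, 0, 0, -40, 0, 1, 0, 0, -40, 0, 1, 0, 0, -25, 0, 1, 0, 0, -6, 0, 1, 0, 0, 0, 0, 1], "squeeze": 10}}

```text
clock: 9.65
eef_pos: [425.3, -180.0, 38.0]
eef_rot: [3.141, 0.0, 1.572]
wrist_force: [0.9, 0.4, 0.2]
finger_gap: 0.5
finger_force: 0.0
```

Emit:
{"op": "step_arm", "data": {"series": [0, 0, -2, 0, 1, 0, 0, -1, 0, 1, 0, 0, -0.5, 0, 1, 0, 0, 0, 0, 1]}}

```text
clock: 10.15
eef_pos: [424.8, -180.5, 34.3]
eef_rot: [3.141, 0.0, 1.571]
wrist_force: [-0.6, 0.3, 4.7]
finger_gap: 0.8
finger_force: 2.2
```

Emit:
{"op": "step_arm", "data": {"series": [0, -5, 0, 0, 1, 0, -10, 0, 0, 1, 0, -10, 0, 0, 1, 0, -10, 0, 0, 1, 0, -10, 0, 0, 1, 0, -10, 0, 0, 1, 0, -10, 0, 0, 1, 0, -5, 0, 0, 1, 0, 0, 0, 0, 1]}}

```text
clock: 11.28
eef_pos: [424.8, -251.0, 34.3]
eef_rot: [3.141, 0.001, 1.571]
wrist_force: [-0.5, -1.4, 4.5]
finger_gap: 0.8
finger_force: 2.2
```

Emit:
{"op": "step_arm", "data": {"series": [0, -7, 0, 0, 1, 0, 0, 0, 0, 1, 0, 0, 15, 0, 0.4, 0, 0, 50, 0, 0.4, 0, -40, 50, 0, 0.4, 0, -10, 0, 0, 0.4, 0, 0, 0, 0, 0.4]}}

```text
clock: 12.15
eef_pos: [424.2, -306.5, 147.3]
eef_rot: [-3.141, -0.001, 1.57]
wrist_force: [0.5, -0.3, 0.2]
finger_gap: 47.2
finger_force: 0.0
```

```bash
cat > cellat.py <<'E'
from car import *
import sys
name,z=sys.argv[1],float(sys.argv[2])
s=manip.read_state();print(s['eef_pos'],s['eef_rot'],s['finger_gap'])
snap('wrist',name); v=V(name); g=v.p.astype(int).mean(2)
for b in blobs(v,g<80,z,800,40000,(0,384,130,420)):
    if abs(b[4]-z)<8: print(b)
if len(sys.argv)>3:
    for col in map(int,sys.argv[3:]):
        d=np.diff(g[:,col]); print(col,[(k,v.plane(col,k+.5,z)[:2].round(1).tolist(),int(d[k])) for k in range(60,330) if abs(d[k])>25])
E
python3 cellat.py w6 9 245 255
```

```text
[ 424.15297812 -306.46077035  147.2756417 ] [-3.14091090e+00 -6.15043024e-04  1.56985993e+00] 47.20818361748986
([477.5, -212.8], [36.6, 98.0], -1.558, [294, 45, 41, 105], 9.2)
([424.8, -283.0], [42.8, 103.7], -1.558, [240, 119, 41, 97], 9.2)
245 [(102, [409.9, -215.5], 38), (112, [409.7, -225.0], -40), (113, [409.7, -226.0], -89), (215, [408.1, -335.1], 151), (301, [406.4, -447.1], -125)]
255 [(102, [419.8, -215.5], 38), (112, [419.8, -225.0], -42), (113, [419.8, -226.0], -87), (215, [419.2, -335.1], 152), (301, [418.6, -447.1], -125)]
```

View pics/w6.png

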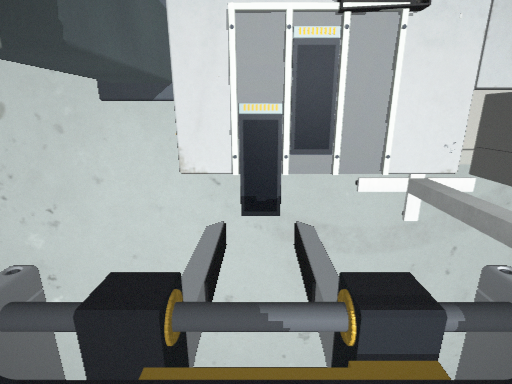

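The cell overhangs the edge by about 46 mm (rows 174–215 at column 260), with its centre at about (424.8,-275). I'll grip the overhang.

Emit:
{"op": "step_arm", "data": {"series": [0.5, 3, -30, 0, 0.25, 0, 0, -40, 0, 0.25, 0, 0, -30, 0, 0.25, 0, 0, -25, 0, 0.25, 0, 0, -9, 0, 0.25, 0, 0, 0, 0, 0.25], "squeeze": 25}}

```text
clock: 12.95
eef_pos: [424.9, -302.9, 13.3]
eef_rot: [-3.14, -0.001, 1.571]
wrist_force: [-0.1, 0.1, -0.5]
finger_gap: 70.7
finger_force: 0.0
```

Emit:
{"op": "step_arm", "data": {"series": [0, 0, 0, 0, 1, 0, 0, 0, 0, 1, 0, 0, 0, 0, 1, 0, 0, 0, 0, 1, 0, 0, 5, 0, 1, 0, 0, 10, 0, 1, 0, 0, 30, 0, 1, 0, 0, 50, 0, 1, 0, 0, 50, 0, 1]}}

```text
clock: 14.08
eef_pos: [424.9, -303.3, 160.9]
eef_rot: [-3.142, 0.0, 1.571]
wrist_force: [0.4, 0.3, -0.8]
finger_gap: 43.4
finger_force: 25.0
```

Emit:
{"op": "step_arm", "data": {"series": [0, 0, 50, 0, 1, 5, 40, 50, 0, 1, 10, 50, 0, 0, 1, 10, 50, 0, 0, 1, 10, 50, 0, 0.1, 1, 10, 50, 0, 0.16, 1, 10, 50, 0, 0.16, 1, 10, 50, 0, 0.16, 1, 10, 50, 0, 0.16, 1, 10, 50, 0, 0.16, 1, 10, 50, 0, 0.16, 1, 10, 50, 0, 0.16, 1, 10, 50, 0, 0.158, 1, 10, 50, 0, 0.1, 1, 12, 43, 0, 0, 1, 0, 0, -50, 0, 1, 0, 0, -50, 0, 1, 0, 0, 0, 0, 1]}}

```text
clock: 16.32
eef_pos: [560.6, 377.6, 154.4]
eef_rot: [-3.138, -0.005, 3.049]
wrist_force: [0.0, 0.3, 0.1]
finger_gap: 43.3
finger_force: 25.0
```

```bash
python3 cellat.py w7 155
```

```text
[560.60748242 377.63468554 154.37313831] [-3.13758616 -0.00545037  3.04886804] 43.31008523775645
```

View pics/w7.png

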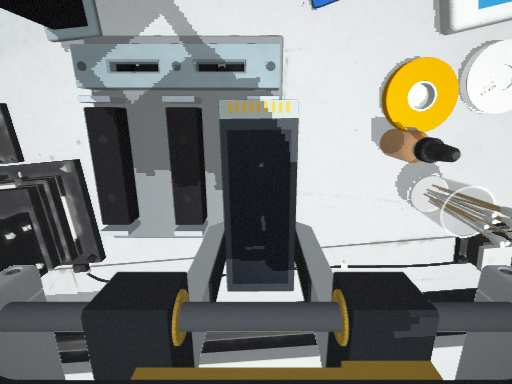

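The cell is held straight (columns 220–297, gold end at row 108). Both slots are visible at (134,67) and (221,67), and the dropper is at (420,148), clear of the path.

```bash
python3 - <<'E'
from car import *
v=V('w7'); c=v.cloud(); g=v.p.astype(int).mean(2)
q=c[125:220,235:285].reshape(-1,3); A=np.c_[q[:,:2],np.ones(len(q))]; a=np.linalg.lstsq(A,q[:,2],rcond=None)[0]; print('tilt',a[:2],'z at TCP',a@[560.6,377.6,1])
for r,u in ((101,222),(101,298),(290,228),(290,293)):
    ry=v.ray(u,r); t=(a@[v.eye[0],v.eye[1],1]-v.eye[2])/(ry[2]-a[0]*ry[0]-a[1]*ry[1]); print(v.eye+t*ry)
print('slot',*blobs(v,g<90,36,150,2000,(45,85,80,270)),sep='\n ')
print('ped',*blobs(v,g<70,32,600,9000,(90,240,75,212)),sep='\n ')
E
```

```text
tilt [-0.06917325  0.00743973] z at TCP 146.55793047889912
[472.59552433 365.89646138 152.558415  ]
[476.32948665 406.1174522  152.59935818]
[593.52704267 353.17692691 144.09855869]
[597.42419037 397.10636596 144.15580368]
slot
 ([429.5, 276.0], [7.5, 42.7], 1.478, [110, 62, 49, 10], 22.6)
 ([436.6, 352.5], [7.5, 42.5], 1.478, [196, 62, 48, 10], 22.4)
ped
 ([520.1, 233.5], [39.8, 119.0], -0.092, [84, 107, 55, 118], 31.8)
 ([526.9, 307.4], [34.4, 118.9], -0.093, [165, 107, 42, 118], 32.0)
 ([550.3, 194.6], [18.4, 87.1], -0.063, [75, 159, 26, 81], 10.3)
```

Emit:
{"op": "step_arm", "data": {"series": [-0.7, 1.6, -30, 0, 1, 0, 0, -30, 0, 1, 0, 0, -25, 0, 1, 0, 0, -17, 0, 1, 0, 0, -4, 0, 1, 0, 0, -2, 0, 1, 0, 0, 0, 0, 1]}}

```text
clock: 17.25
eef_pos: [561.7, 380.3, 50.5]
eef_rot: [3.141, 0.001, 3.049]
wrist_force: [0.3, 0.2, -0.3]
finger_gap: 43.3
finger_force: 25.0
```

Emit:
{"op": "step_arm", "data": {"series": [0, 0, -2, 0, 1, 0, 0, -1, 0, 1, 0, 0, 0, 0, 1]}}

```text
clock: 17.62
eef_pos: [561.3, 380.0, 46.4]
eef_rot: [-3.142, -0.0, 3.049]
wrist_force: [-0.6, 0.0, 0.3]
finger_gap: 43.3
finger_force: 25.0
```

Emit:
{"op": "step_arm", "data": {"series": [-1, 0, -2, 0, 1, 0, 0, -1, 0, 1, 0, 0, -1, 0, 1, 0, 0, -1, 0, 1, 0, 0, -1, 0, 1, 0, 0, 0, 0, 1]}}

```text
clock: 18.38
eef_pos: [560.3, 380.0, 40.4]
eef_rot: [3.142, 0.0, 3.049]
wrist_force: [0.7, -0.2, -0.8]
finger_gap: 43.1
finger_force: 25.0
```

Emit:
{"op": "step_arm", "data": {"series": [0, 0, -0.7, 0, 1, 0, 0, -0.5, 0, 1, 0, 0, 0, 0, 1]}}

```text
clock: 18.75
eef_pos: [560.4, 380.1, 40.2]
eef_rot: [3.141, 0.0, 3.049]
wrist_force: [-3.8, -2.9, 8.5]
finger_gap: 43.3
finger_force: 25.0
```

Emit:
{"op": "step_arm", "data": {"series": [0, 0, 0, 0, 0.45, 0, 0, 0, 0, 0.38, 0, 0, 0, 0, 0.35, 0, 0, 0, 0, 0.35, 0, 0, 30, 0, 0.35, 0, 0, 50, 0, 0.35, 30, 0, 40, 0, 0.35, 0, 0, 0, 0, 0.35]}}

```text
clock: 19.75
eef_pos: [592.5, 380.2, 162.9]
eef_rot: [3.138, 0.005, 3.048]
wrist_force: [-0.5, 0.8, -0.7]
finger_gap: 60.8
finger_force: 0.0
```

```bash
python3 cellat.py w8 35; python3 - <<'E'
from car import *
v=V('w8'); c=v.cloud(); g=v.p.astype(int).mean(2)
m=(abs(c[...,2]-35)<1.2)&(c[...,1]>350)&(c[...,1]<410)&(c[...,0]>460)
q=c[m]; a=np.linalg.lstsq(np.c_[q[:,:2],np.ones(len(q))],q[:,2],rcond=None)[0]; print('tilt',a)
(cx,cy),wh,an=cv2.minAreaRect(q[:,:2].astype(np.float32)); print(cx,cy,wh,an)
print('ped',*blobs(v,g<70,32,600,9000,(60,300,60,250)),sep='\n ')
E
```

```text
[592.50268759 380.18912754 162.91480209] [3.13814778 0.00520519 3.0477974 ] 60.76255413818639
([527.4, 308.3], [34.9, 118.1], -0.093, [157, 71, 44, 123], 32.0)
([535.3, 381.6], [43.5, 103.6], -0.076, [232, 81, 46, 107], 35.1)
tilt [ 1.68919161e-03 -8.15318347e-04  3.44682889e+01]
536.44775390625 381.9822082519531 (43.936363220214844, 133.16549682617188) 85.08414459228516
ped
 ([520.0, 233.4], [39.9, 118.2], -0.096, [75, 71, 58, 122], 31.8)
 ([527.0, 307.6], [34.8, 118.2], -0.093, [158, 71, 43, 122], 32.0)
 ([534.3, 368.4], [16.1, 104.1], -0.084, [232, 81, 18, 107], 35.1)
 ([574.6, 192.3], [41.9, 128.6], -0.292, [60, 128, 40, 117], 11.8)
 ([673.2, 325.5], [70.8, 96.5], -0.104, [189, 224, 61, 76], 56.7)
 ([690.3, 193.4], [36.5, 119.9], 1.475, [60, 272, 101, 28], 247.6)
```

View pics/w8.png

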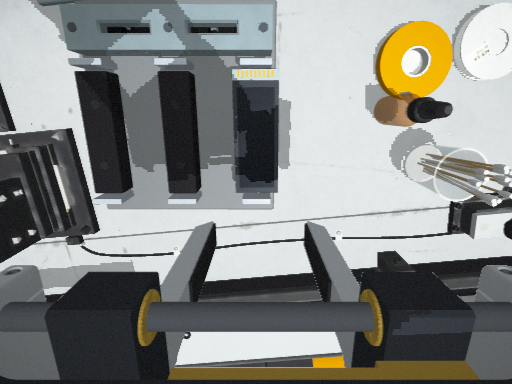

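The cell lies flat in nest 3 (columns 233–278, rows 68–192), but it looks close to the left stop. I'll measure the end gaps.

```bash
python3 - <<'E'
from car import *
v=V('w8'); c=v.cloud(); g=v.p.astype(int).mean(2)
for col in (240,255,270,180):
    print(col)
    for r0,r1 in ((52,84),(186,214)):
        print('  ',[(r,int(g[r,col]),round(v.plane(col,r,35)[0],1),round(c[r,col,2],1)) for r in range(r0,r1,1)])
E
```

```text
240
   [(52, 87, np.float64(458.2), np.float64(25.0)), (53, 73, np.float64(459.1), np.float64(19.8)), (54, 85, np.float64(459.9), np.float64(14.3)), (55, 87, np.float64(460.7), np.float64(9.2)), (56, 153, np.float64(461.5), np.float64(5.3)), (57, 109, np.float64(462.4), np.float64(6.7)), (58, 195, np.float64(463.2), np.float64(38.5)), (59, 217, np.float64(464.0), np.float64(38.0)), (60, 220, np.float64(464.9), np.float64(38.1)), (61, 222, np.float64(465.7), np.float64(38.1)), (62, 220, np.float64(466.6), np.float64(37.7)), (63, 224, np.float64(467.4), np.float64(36.9)), (64, 189, np.float64(468.2), np.float64(36.5)), (65, 105, np.float64(469.1), np.float64(35.4)), (66, 99, np.float64(469.9), np.float64(27.3)), (67, 100, np.float64(470.8), np.float64(6.5)), (68, 105, np.float64(471.6), np.float64(7.1)), (69, 187, np.float64(472.5), np.float64(34.3)), (70, 214, np.float64(473.3), np.float64(33.5)), (71, 216, np.float64(474.2), np.float64(33.9)), (72, 216, np.float64(475.0), np.float64(33.9)), (73, 217, np.float64(475.9), np.float64(34.5)), (74, 217, np.float64(476.7), np.float64(33.1))
[... 9735 characters left out ...]
2.2), np.float64(37.4)), (200, 220, np.float64(593.2), np.float64(38.4)), (201, 223, np.float64(594.3), np.float64(38.9)), (202, 224, np.float64(595.4), np.float64(37.5)), (203, 223, np.float64(596.5), np.float64(38.1)), (204, 167, np.float64(597.6), np.float64(7.0)), (205, 161, np.float64(598.7), np.float64(6.6)), (206, 160, np.float64(599.9), np.float64(6.1)), (207, 162, np.float64(601.0), np.float64(5.8)), (208, 150, np.float64(602.1), np.float64(6.5)), (209, 202, np.float64(603.2), np.float64(0.7)), (210, 228, np.float64(604.3), np.float64(1.1)), (211, 229, np.float64(605.4), np.float64(1.2)), (212, 229, np.float64(606.6), np.float64(0.0)), (213, 228, np.float64(607.7), np.float64(0.4))]
```

Column 255 puts the cell at x 473.3–592.5, between stops at 470.4 and 599, so it's within 2 mm of centre. Next is cell B.

Emit:
{"op": "step_arm", "data": {"series": [-10, 0, 50, 0, 1, -10, -30, 50, 0, 1, -10, -48, 0, -0.1, 1, -10, -48, 0, -0.16, 1, -10, -48, 0, -0.16, 1, -10, -48, 0, -0.16, 1, -10, -48, 0, -0.16, 1, -10, -48, 0, -0.16, 1, -10, -48, 0, -0.16, 1, -10, -48, 0, -0.16, 1, -10, -48, 0, -0.16, 1, -5, -48, 0, -0.1, 1, 0, -48, -50, 0, 1, 0, -12, -50, 0, 1, 0, 0, -60, 0, 1, 0, 0, -40, 0, 1, 0, 0, -15, 0, 1, 0, 0, 0, 0, 1], "squeeze": 10}}

```text
clock: 22.05
eef_pos: [475.0, -184.9, 48.8]
eef_rot: [-3.14, -0.001, 1.569]
wrist_force: [-0.0, -0.4, 1.1]
finger_gap: 0.7
finger_force: 0.0
```

Emit:
{"op": "step_arm", "data": {"series": [2.8, -5, -8, 0, 1, 0, 0, -4, 0, 1, 0, 0, -1.5, 0, 1, 0, 0, -0.5, 0, 1, 0, 0, -0.5, 0, 1, 0, 0, 0, 0, 1]}}

```text
clock: 22.8
eef_pos: [478.1, -190.2, 34.7]
eef_rot: [3.142, 0.0, 1.569]
wrist_force: [-0.1, 0.4, -0.3]
finger_gap: 0.4
finger_force: 0.0
```

Emit:
{"op": "step_arm", "data": {"series": [0, 0, -0.5, 0, 1, 0, 0, -0.5, 0, 1, 0, 0, 0, 0, 1]}}

```text
clock: 23.18
eef_pos: [478.2, -190.3, 34.2]
eef_rot: [3.141, 0.0, 1.569]
wrist_force: [-3.7, 2.1, 9.2]
finger_gap: 0.4
finger_force: 4.8
```

Emit:
{"op": "step_arm", "data": {"series": [0, 0, 0.3, 0, 1, 0, -5, 0, 0, 1, 0, -9, 0, 0, 1, 0, -9, 0, 0, 1, 0, -9, 0, 0, 1, 0, -9, 0, 0, 1, 0, -9, 0, 0, 1, 0, -9, 0, 0, 1, 0, -7, 0, 0, 1, 0, 0, 0, 0, 1]}}

```text
clock: 24.42
eef_pos: [478.4, -257.0, 34.3]
eef_rot: [3.141, 0.001, 1.568]
wrist_force: [0.3, -3.0, 4.4]
finger_gap: 0.4
finger_force: 2.2
```

Emit:
{"op": "step_arm", "data": {"series": [0, -1, 0, 0, 1, 0, 0, 0, 0, 1, 0, 0, 15, 0, 0.25, 0, 0, 50, 0, 0.25, 0, -40, 50, 0, 0.25, 0, -10, 0, 0, 0.25, 0, 0, 0, 0, 0.25]}}

```text
clock: 25.3
eef_pos: [477.6, -306.4, 147.3]
eef_rot: [-3.141, -0.0, 1.568]
wrist_force: [0.6, 1.0, -0.7]
finger_gap: 47.3
finger_force: 0.0
```

```bash
python3 cellat.py w9 9 250 260
```

```text
[ 477.62122481 -306.39619633  147.34009537] [-3.14092446e+00 -4.07344691e-04  1.56789214e+00] 47.277040717988406
([477.6, -280.4], [43.7, 106.7], -1.553, [239, 115, 42, 100], 9.1)
250 [(101, [468.5, -214.4], 83), (111, [468.4, -224.0], -116), (214, [467.1, -333.9], 137), (301, [465.7, -447.1], -122)]
260 [(101, [478.5, -214.5], 59), (108, [478.4, -221.1], 29), (111, [478.4, -224.0], -114), (200, [478.2, -317.6], -27), (214, [478.2, -333.9], 141), (301, [477.9, -447.1], -122)]
```

Emit:
{"op": "step_arm", "data": {"series": [0.5, 3, -30, 0, 0.25, 0, 0, -40, 0, 0.25, 0, 0, -30, 0, 0.25, 0, 0, -25, 0, 0.25, 0, 0, -9, 0, 0.25, 0, 0, 0, 0, 0.25], "squeeze": 30}}

```text
clock: 26.1
eef_pos: [478.4, -302.7, 13.3]
eef_rot: [-3.14, -0.001, 1.569]
wrist_force: [0.3, -0.8, 0.2]
finger_gap: 70.5
finger_force: 0.0
```

Emit:
{"op": "step_arm", "data": {"series": [0, 0, 0, 0, 1, 0, 0, 0, 0, 1, 0, 0, 0, 0, 1, 0, 0, 0, 0, 1, 0, 0, 5, 0, 1, 0, 0, 10, 0, 1, 0, 0, 30, 0, 1, 0, 0, 50, 0, 1, 0, 0, 50, 0, 1, 0, 0, 0, 0, 1]}}

```text
clock: 27.35
eef_pos: [479.8, -304.2, 163.3]
eef_rot: [3.136, 0.004, 1.569]
wrist_force: [-0.5, -0.1, -0.9]
finger_gap: 43.5
finger_force: 30.0
```

Emit:
{"op": "step_arm", "data": {"series": [0, 0, 50, 0, 1, 0, 20, 50, 0, 1, 0, 45, 0, 0, 1, 0, 45, 0, 0, 1, 7, 45, 0, 0.1, 1, 7, 45, 0, 0.16, 1, 7, 45, 0, 0.16, 1, 7, 45, 0, 0.16, 1, 7, 45, 0, 0.16, 1, 7, 45, 0, 0.16, 1, 7, 45, 0, 0.16, 1, 7, 45, 0, 0.16, 1, 7, 45, 0, 0.16, 1, 7, 45, 0, 0.1, 1, 7, 45, 0, 0, 1, 0, 0, -50, 0, 1, 0, 0, -50, 0, 1, 0, 0, 0, 0, 1]}}

```text
clock: 29.6
eef_pos: [553.9, 301.0, 154.7]
eef_rot: [-3.138, -0.007, 3.049]
wrist_force: [0.6, 1.3, 0.0]
finger_gap: 43.2
finger_force: 30.0
```

```bash
python3 - <<'E'
from car import *
s=manip.read_state();print(s['eef_pos'],s['eef_rot'],s['finger_gap'])
snap('wrist','w10')
v=V('w10'); c=v.cloud()
q=c[125:220,235:285].reshape(-1,3); A=np.c_[q[:,:2],np.ones(len(q))]; a=np.linalg.lstsq(A,q[:,2],rcond=None)[0]; print('tilt',a[:2],'z',a@[s['eef_pos'][0],s['eef_pos'][1],1])
m=(abs(c[...,2]-(c[...,:2]@a[:2]+a[2]))<3)&(c[...,2]>120); n,l,st,_=cv2.connectedComponentsWithStats(m.astype(np.uint8)); k=l[170,260]
print(st[k],cv2.minAreaRect(c[l==k][:,:2].astype(np.float32)))
E
```

```text
[553.88775201 300.95146891 154.69777794] [-3.13753071 -0.00682583  3.04888897] 43.16768420770524
tilt [-0.08029678  0.01013945] z 146.50179073151557
[ 206  116  108  138 8680] ((517.9166870117188, 306.854736328125), (66.30939483642578, 82.26875305175781), 79.33401489257812)
```

Emit:
{"op": "step_arm", "data": {"series": [0, 1, -40, 0, 1, 0, 0, -30, 0, 1, 0, 0, -20, 0, 1, 0, 0, -14, 0, 1, 0, 0, -4, 0, 1, 0, 0, -2, 0, 1, 0, 0, 0, 0, 1]}}

```text
clock: 30.52
eef_pos: [555.9, 302.9, 49.4]
eef_rot: [3.141, 0.001, 3.049]
wrist_force: [-0.7, 0.1, -0.8]
finger_gap: 42.8
finger_force: 30.0
```

Emit:
{"op": "step_arm", "data": {"series": [-0.8, -0.7, -3, 0, 1, 0, 0, -2, 0, 1, 0, 0, -1, 0, 1, 0, 0, -1, 0, 1, 0, 0, -1, 0, 1, 0, 0, -0.7, 0, 1, 0, 0, -0.5, 0, 1, 0, 0, 0, 0, 1]}}

```text
clock: 31.52
eef_pos: [554.9, 302.0, 40.2]
eef_rot: [3.142, 0.0, 3.049]
wrist_force: [-2.8, -1.7, 6.6]
finger_gap: 43.0
finger_force: 30.0
```

Emit:
{"op": "step_arm", "data": {"series": [0, 0, 0, 0, 0.45, 0, 0, 0, 0, 0.38, 0, 0, 0, 0, 0.35, 0, 0, 0, 0, 0.35, 0, 0, 30, 0, 0.35, 0, 0, 50, 0, 0.35, 30, 0, 50, 0, 0.35, 0, 0, 40, 0, 0.35, 0, 0, 0, 0, 0.35]}}

```text
clock: 32.65
eef_pos: [585.8, 302.3, 212.9]
eef_rot: [3.139, 0.005, 3.049]
wrist_force: [-0.0, 1.0, -1.2]
finger_gap: 61.1
finger_force: 0.0
```

```bash
python3 - <<'E'
from car import *
s=manip.read_state();print(s['eef_pos'],s['eef_rot'],s['finger_gap'])
snap('wrist','w11'); v=V('w11'); c=v.cloud(); g=v.p.astype(int).mean(2)
print('cells',*blobs(v,g<100,35,1500,40000,(0,300,60,400)),sep='\n ')
hsv=cv2.cvtColor(v.p,cv2.COLOR_BGR2HSV)
print('drv',*blobs(v,(hsv[...,1]>150)&(hsv[...,0]>100)&(hsv[...,0]<125),150,20,3000,(0,384,0,512)),sep='\n ')
print('slot',*blobs(v,g<90,36,100,2000,(0,90,60,300)),sep='\n ')
E
```

```text
[585.81366426 302.34875253 212.87590155] [3.13885082 0.00481989 3.04861071] 61.10523941076484
cells
 ([515.2, 231.2], [34.8, 127.8], -0.09, [174, 67, 35, 115], 31.9)
 ([562.4, 135.4], [142.0, 211.0], -0.291, [60, 71, 116, 179], 72.9)
 ([529.6, 304.3], [45.7, 113.1], -0.079, [235, 82, 42, 100], 35.1)
 ([535.3, 381.1], [44.1, 103.4], -0.092, [305, 85, 41, 92], 35.1)
 ([697.4, 292.7], [113.6, 196.4], 1.476, [188, 223, 144, 77], 58.5)
 ([734.1, 441.1], [74.8, 79.8], 0.047, [342, 250, 58, 50], 290.0)
 ([705.8, 91.9], [59.1, 155.1], 1.476, [60, 261, 110, 39], 295.9)
drv
slot
 ([390.3, 214.4], [8.0, 40.5], 1.479, [136, 0, 41, 10], 20.1)
 ([429.2, 274.7], [6.7, 43.5], 1.479, [199, 37, 42, 8], 22.3)
 ([435.7, 345.1], [6.7, 27.8], 1.479, [273, 37, 27, 8], 22.0)
 ([447.4, 255.4], [4.0, 62.7], 1.479, [175, 59, 59, 5], 20.9)
 ([452.6, 103.6], [18.4, 20.9], 1.478, [60, 71, 19, 19], 61.0)
 ([467.4, 235.6], [13.4, 33.5], 1.478, [174, 76, 31, 14], 31.8)
```

View pics/w11.png

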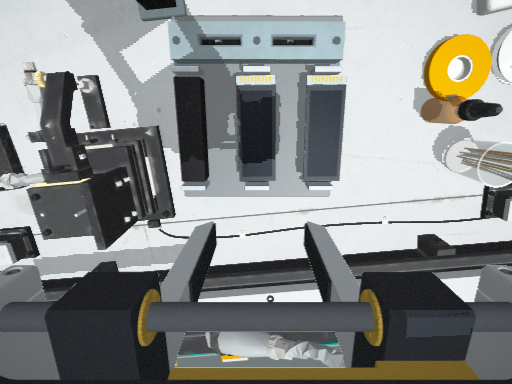

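Both cells lie flat between their stops: nest 2 at (256,128) and nest 3 at (324,130). Now I'll locate the driver numerically.

Emit:
{"op": "step_arm", "data": {"series": [0, 0, 55, 0, 0.35, -39, -23, 0, 0, 0.35, -39, -23, 0, 0, 0.35, -39, -23, 0, 0, 0.35, -39, -23, 0, 0, 0.35, 0, 0, 0, 0, 0.35, 0, 0, 0, 0, 0.35]}}

```text
clock: 33.58
eef_pos: [429.0, 210.1, 263.9]
eef_rot: [-3.141, -0.001, 3.049]
wrist_force: [0.2, -0.1, -0.7]
finger_gap: 61.0
finger_force: 0.0
```

```bash
cat > drv.py <<'E'
from car import *
import sys
s=manip.read_state();print(s['eef_pos'],s['eef_rot'],s['finger_gap'])
snap('wrist',sys.argv[1]); v=V(sys.argv[1]); c=v.cloud()
near=(abs(c[...,0]-363)<45)&(abs(c[...,1]-207)<45)
for lo,hi in ((148,162),(110,148),(80,90)):
    q=c[near&(c[...,2]>lo)&(c[...,2]<hi)]
    if len(q): print(lo,hi,len(q),np.median(q,0).round(1),q.min(0).round(1),q.max(0).round(1))
t=V('top0'); ct=t.cloud(); m=(abs(ct[...,0]-363)<40)&(abs(ct[...,1]-207)<40)&(ct[...,2]>75)
q=ct[m]; print('top',len(q),np.median(q,0).round(1),q.min(0).round(1),q.max(0).round(1))
E
python3 drv.py w12
```

```text
[428.98709443 210.14829242 263.91894334] [-3.14128984e+00 -6.51103756e-04  3.04880824e+00] 61.00487178420944
148 162 127 [367.  215.4 154.6] [361.1 208.7 148. ] [373.1 221.1 156.8]
110 148 40 [364.7 213.9 147. ] [361.1 208.2 123.2] [373.6 222.1 147.9]
80 90 572 [365.2 209.6  85. ] [350.4 193.9  80.5] [384.4 227.9  87.3]
top 89 [362.6 209.7  86.1] [348.2 195.6  76.4] [381.1 227.2 162.7]
```

```bash
python3 - <<'E'
from car import *
for n in ('w12','w2'):
    v=V(n); c=v.cloud(); g=v.p.astype(int).mean(2)
    near=(abs(c[...,0]-367)<30)&(abs(c[...,1]-211)<30)
    m=near&(abs(c[...,2]-85)<2.5); q=c[m][:,:2].astype(np.float32)
    print(n,len(q),cv2.minAreaRect(q)); print(v.eye)
    w,u=np.where(m); print('px',u.min(),u.max(),w.min(),w.max())
    hsv=cv2.cvtColor(v.p,cv2.COLOR_BGR2HSV)
    b=near&(c[...,2]>88); w,u=np.where(b); print('drv px',u.min(),u.max(),w.min(),w.max()); q=c[b]
    for z0 in range(90,160,8):
        k=q[(q[:,2]>=z0)&(q[:,2]<z0+8)]
        if len(k)>3: print(z0,len(k),k.mean(0).round(1),np.ptp(k[:,:2],axis=0).round(1))
E
```

```text
w12 566 ((367.38421630859375, 210.9220733642578), (34.013763427734375, 33.970733642578125), 0.04018215462565422)
[348.98819888 217.92677403 418.30068265]
px 240 271 114 145
drv px 0 511 0 383
90 11 [362.6 211.6  95.5] [5.2 9.5]
122 4 [363.  210.6 126.3] [4.9 4.7]
130 6 [362.  213.5 134.3] [5.  8.4]
146 81 [366.7 215.1 148.7] [12.4 13.4]
154 73 [367.2 215.6 155.3] [8.2 8.5]
w2 363 ((367.4434509277344, 211.6771240234375), (34.13634490966797, 34.321537017822266), 89.14995574951172)
[500.32567763 347.21435778 419.42060471]
px 142 170 210 235
drv px 128 160 218 248
90 44 [370.3 217.1  94.2] [12.  10.1]
98 35 [370.5 217.  102.1] [8.5 8.8]
106 34 [370.3 216.9 110.1] [11.8  9.3]
114 26 [371.1 218.3 118.1] [6.3 9.4]
122 50 [370.9 218.2 126.1] [13.7 10.3]
130 46 [370.8 218.6 134.2] [13.1 10.5]
138 56 [371.1 218.7 142.1] [11.4 10.9]
146 78 [369.4 218.1 149.2] [12.  13.3]
154 58 [367.7 216.  155.1] [8.7 8. ]
```

Emit:
{"op": "step_arm", "data": {"series": [-31, 2, 0, 0, 0.35, -31, 2, 0, 0, 0.35, 0, 0, 0, 0, 0.35, 0, 0, -40, 0, 0.35, 0, 0, -40, 0, 0.35, 0, 0, -35, 0, 0.35, 0, 0, -18, 0, 0.35, 0, 0, 0, 0, 0.35], "squeeze": 25}}

```text
clock: 34.62
eef_pos: [367.1, 213.9, 130.2]
eef_rot: [-3.14, -0.003, 3.049]
wrist_force: [0.6, 0.4, -0.0]
finger_gap: 60.7
finger_force: 0.0
```

Emit:
{"op": "step_arm", "data": {"series": [0, 0, 0, 0, 0.7, 0, 0, 0, 0, 0.9, 0, 0, 0, 0, 1, 0, 0, 0, 0, 1, 0, 0, 0, 0, 1, 0, 0, 5, 0, 1, 0, 0, 15, 0, 1, 0, 0, 40, 0, 1, 0, 0, 40, 0, 1, 0, 0, 10, 0, 1, 0, 0, 0, 0, 1]}}

```text
clock: 36.0
eef_pos: [366.8, 214.1, 241.9]
eef_rot: [3.141, 0.001, 3.049]
wrist_force: [-0.6, -0.4, -1.6]
finger_gap: 14.0
finger_force: 25.0
```

```bash
python3 - <<'E'
from car import *
s=manip.read_state();print(s['eef_pos'],s['eef_rot'],s['finger_gap'])
snap('wrist','w13'); snap('scene','s13'); snap('top','t13')
e=s['eef_pos']
for n in('w13','s13'):
    v=V(n); c=v.cloud(); hsv=cv2.cvtColor(v.p,cv2.COLOR_BGR2HSV)
    near=(abs(c[...,0]-e[0])<40)&(abs(c[...,1]-e[1])<40)&(c[...,2]>90)&(c[...,2]<220)
    q=c[near]
    for z0 in range(90,220,8):
        k=q[(q[:,2]>=z0)&(q[:,2]<z0+8)]
        if len(k)>2: print(n,z0,len(k),k.mean(0).round(1),np.ptp(k[:,:2],axis=0).round(1))
E
```

```text
[366.82312236 214.09023135 241.88605234] [3.14091404e+00 9.00807597e-04 3.04881870e+00] 13.99969626747454
w13 114 3 [366.7 213.7 120.5] [1.1 2.1]
w13 122 6 [366.7 213.7 126. ] [1.3 2.1]
w13 130 7 [366.5 213.8 134. ] [1.  2.1]
w13 138 8 [366.5 213.6 142.4] [1.1 2. ]
w13 146 8 [366.4 213.9 150.6] [0.3 1.8]
w13 154 8 [366.4 213.6 158.4] [1.  1.9]
w13 162 8 [366.5 213.8 165.4] [1.  1.8]
w13 178 18 [362.7 213.9 184.7] [ 5.7 12.3]
w13 186 53 [362.9 214.8 190.1] [ 6.3 13.5]
w13 194 60 [362.5 214.4 198. ] [ 6.1 13.1]
w13 202 100 [363.  214.3 206.1] [ 6.4 13.5]
w13 210 87 [362.8 214.6 214.4] [10.8 20.4]
w13 218 33 [361.  215.2 219. ] [10.2 21.6]
s13 130 3 [367.3 213.8 133.3] [1.5 2. ]
s13 146 4 [366.8 216.3 148.7] [3.7 1.5]
s13 154 4 [366.4 216.7 156.8] [5.1 2.3]
s13 178 6 [365.1 219.3 182.6] [10.7 11. ]
s13 186 17 [363.8 219.  189.8] [11.4 13.4]
s13 194 11 [363.5 219.4 198.4] [10.1 10.6]
s13 202 13 [363.9 219.1 205.7] [12.3  9.8]
s13 210 8 [360.6 213.1 216. ] [ 6.2 17. ]
s13 218 3 [360.1 212.3 219.1] [ 7.9 27.7]
```

The shank hangs vertical with the tip at about TCP + (0.9, -0.3) mm and z about TCP − 122. I'll go to the near end of slot 1.

Emit:
{"op": "step_arm", "data": {"series": [30, 22, 0, 0, 1, 30.4, 23.1, 0, 0, 1, 0, 0, 0, 0, 1, 0, 0, -40, 0, 1, 0, 0, -32, 0, 1, 0, 0, -5, 0, 1, 0, 0, 0, 0, 1]}}

```text
clock: 37.02
eef_pos: [427.2, 259.0, 165.2]
eef_rot: [3.141, 0.0, 3.049]
wrist_force: [0.4, 0.0, 0.4]
finger_gap: 14.2
finger_force: 25.0
```

```bash
cat > tip.py <<'E'
from car import *
import sys
s=manip.read_state();e=s['eef_pos'];print(e,s['wrist_force'].round(1))
n=sys.argv[1]; snap('wrist',n); v=V(n); c=v.cloud()
q=c[(abs(c[...,0]-e[0])<6)&(abs(c[...,1]-e[1])<6)&(c[...,2]>e[2]-122)&(c[...,2]<e[2]-75)]
if len(q): print('shank',len(q),q.mean(0).round(1),q.min(0).round(1))
g=v.p.astype(int).mean(2)
m=(c[...,2]<31)&(c[...,2]>17)&(abs(c[...,0]-433)<12)&(c[...,1]>240)&(c[...,1]<385)
k,l,st,_=cv2.connectedComponentsWithStats(m.astype(np.uint8))
for i in range(1,k):
    if st[i,4]>30:
        w,u=np.where(l==i); P=np.array([v.plane(a,b,36)[:2] for a,b in zip(u,w)]).astype(np.float32); print('slot@36',cv2.minAreaRect(P),c[l==i].mean(0).round(1))
E
python3 tip.py w14
```

```text
[427.20841601 259.03487225 165.17915019] [0.4 0.  0.4]
shank 45 [426.9 258.6  67.1] [426.2 257.4  43.4]
slot@36 ((428.1739501953125, 274.2908935546875), (42.1757698059082, 6.56041145324707), 84.70410919189453) [431.4 275.8  24. ]
slot@36 ((435.2996520996094, 351.1637268066406), (42.641700744628906, 6.560230255126953), 84.70410919189453) [438.7 355.3  24. ]
```

Emit:
{"op": "step_arm", "data": {"series": [-0.5, 0, -8, 0, 1, 0, 0, -6, 0, 1, 0, 0, -3, 0, 1, 0, 0, -1, 0, 1, 0, 0, 0, 0, 1]}}

```text
clock: 37.7
eef_pos: [426.8, 259.1, 146.6]
eef_rot: [3.142, 0.0, 3.049]
wrist_force: [0.0, 1.4, -0.5]
finger_gap: 13.7
finger_force: 25.0
```

Emit:
{"op": "step_arm", "data": {"series": [0, 0, -1, 0, 1, 0, 0, -0.7, 0, 1, 0, 0, -0.5, 0, 1, 0, 0, 0, 0, 1]}}

```text
clock: 38.2
eef_pos: [427.0, 259.3, 144.9]
eef_rot: [3.141, 0.001, 3.049]
wrist_force: [-0.0, -0.4, 5.5]
finger_gap: 14.3
finger_force: 25.0
```

Emit:
{"op": "step_arm", "data": {"series": [0.2, 2.5, 0, 0, 1, 0.2, 2.5, 0, 0, 1, 0, 0, 0, 0, 1]}}

```text
clock: 38.58
eef_pos: [427.5, 264.1, 144.9]
eef_rot: [3.141, 0.001, 3.049]
wrist_force: [-0.1, -1.5, 6.3]
finger_gap: 13.9
finger_force: 25.0
```

Emit:
{"op": "step_arm", "data": {"series": [0.2, 2.5, 0, 0, 1, 0.2, 2.5, 0, 0, 1, 0, 0, 0, 0, 1]}}

```text
clock: 38.95
eef_pos: [427.4, 269.3, 144.1]
eef_rot: [-3.142, -0.0, 3.049]
wrist_force: [-0.4, 1.2, -0.2]
finger_gap: 14.0
finger_force: 25.0
```

Emit:
{"op": "step_arm", "data": {"series": [0.1, 0.7, 0, 0, 1, 0, 0, -2, 0, 1, 0, 0, -2, 0, 1, 0, 0, 0, 0, 1]}}

```text
clock: 39.45
eef_pos: [427.5, 269.7, 140.1]
eef_rot: [-3.141, -0.0, 3.049]
wrist_force: [-0.1, -0.6, 0.7]
finger_gap: 14.0
finger_force: 25.0
```

Emit:
{"op": "step_arm", "data": {"series": [0, 0, -2, 0, 1, 0, 0, -2, 0, 1, 0, 0, -2, 0, 1, 0, 0, -1.5, 0, 1, 0, 0, 0, 0, 1]}}

```text
clock: 40.08
eef_pos: [427.6, 269.8, 132.7]
eef_rot: [-3.142, -0.0, 3.049]
wrist_force: [0.7, 0.5, 0.1]
finger_gap: 13.8
finger_force: 25.0
```

Emit:
{"op": "step_arm", "data": {"series": [0, 0, -0.7, 0, 1, 0, 0, 0, 0, 1]}}

```text
clock: 40.33
eef_pos: [427.7, 269.8, 132.3]
eef_rot: [3.141, 0.0, 3.049]
wrist_force: [-0.4, -0.6, 1.9]
finger_gap: 14.0
finger_force: 25.0
```

Emit:
{"op": "step_arm", "data": {"series": [0, 0, -0.7, 0, 1, 0, 0, 0, 0, 1]}}

```text
clock: 40.58
eef_pos: [427.8, 269.9, 131.9]
eef_rot: [3.141, 0.001, 3.049]
wrist_force: [-0.6, -0.0, 6.6]
finger_gap: 13.9
finger_force: 25.0
```

Emit:
{"op": "step_arm", "data": {"series": [0, 0, -0.5, 0, 1, 0, 0, 0, 0, 1]}}

```text
clock: 40.83
eef_pos: [427.9, 270.0, 131.6]
eef_rot: [3.141, 0.001, 3.049]
wrist_force: [-1.7, -1.2, 8.8]
finger_gap: 13.5
finger_force: 25.0
```

Emit:
{"op": "step_arm", "data": {"series": [0, 0, 10, 0, 1, 0, 0, 25, 0, 1, 0, 0, 0, 0, 1, 3, 33, 0, 0, 1, 3, 33.8, 0, 0, 1, 0, 0, 0, 0, 1, 0, 0, -10, 0, 1, 0, 0, -7, 0, 1, 0, 0, -2, 0, 1, 0, 0, 0, 0, 1]}}

```text
clock: 42.08
eef_pos: [433.7, 336.3, 146.9]
eef_rot: [-3.142, -0.0, 3.048]
wrist_force: [0.4, 0.9, -0.3]
finger_gap: 13.9
finger_force: 25.0
```

Emit:
{"op": "step_arm", "data": {"series": [0, 0, -1, 0, 1, 0, 0, -0.8, 0, 1, 0, 0, -0.6, 0, 1, 0, 0, 0, 0, 1]}}

```text
clock: 42.58
eef_pos: [433.8, 336.7, 145.1]
eef_rot: [3.141, 0.001, 3.049]
wrist_force: [-1.4, -1.0, 4.2]
finger_gap: 13.8
finger_force: 25.0
```

Emit:
{"op": "step_arm", "data": {"series": [0.2, 2.5, 0, 0, 1, 0.2, 2.5, 0, 0, 1, 0, 0, 0, 0, 1]}}

```text
clock: 42.95
eef_pos: [434.3, 341.6, 145.0]
eef_rot: [-3.142, 0.001, 3.049]
wrist_force: [-0.0, -1.2, 5.6]
finger_gap: 13.6
finger_force: 25.0
```

Emit:
{"op": "step_arm", "data": {"series": [0.2, 2.5, 0, 0, 1, 0.2, 2.5, 0, 0, 1, 0, 0, 0, 0, 1]}}

```text
clock: 43.32
eef_pos: [434.6, 346.7, 145.0]
eef_rot: [3.141, 0.001, 3.049]
wrist_force: [0.2, -0.5, 4.8]
finger_gap: 13.8
finger_force: 25.0
```

Emit:
{"op": "step_arm", "data": {"series": [0.2, 2.5, 0, 0, 1, 0.2, 2.5, 0, 0, 1, 0, 0, 0, 0, 1]}}

```text
clock: 43.7
eef_pos: [434.6, 351.8, 144.2]
eef_rot: [-3.141, -0.0, 3.049]
wrist_force: [0.5, 0.4, -1.0]
finger_gap: 13.6
finger_force: 25.0
```

Emit:
{"op": "step_arm", "data": {"series": [0, 0, 0, 0, 1]}}

```text
clock: 43.82
eef_pos: [434.7, 351.6, 144.3]
eef_rot: [-3.141, -0.0, 3.049]
wrist_force: [-0.4, 0.4, 0.3]
finger_gap: 13.7
finger_force: 25.0
```

Emit:
{"op": "step_arm", "data": {"series": [0.1, 0.7, 0, 0, 1, 0, 0, -2, 0, 1, 0, 0, -2, 0, 1, 0, 0, 0, 0, 1]}}

```text
clock: 44.32
eef_pos: [434.8, 352.2, 140.3]
eef_rot: [-3.141, -0.0, 3.049]
wrist_force: [0.8, 0.4, 0.5]
finger_gap: 13.7
finger_force: 25.0
```

Emit:
{"op": "step_arm", "data": {"series": [0, 0, -2, 0, 1, 0, 0, -2, 0, 1, 0, 0, -2, 0, 1, 0, 0, -1.8, 0, 1, 0, 0, -0.5, 0, 1, 0, 0, 0, 0, 1]}}

```text
clock: 45.08
eef_pos: [435.0, 352.3, 132.3]
eef_rot: [3.141, 0.0, 3.049]
wrist_force: [0.6, -0.2, 3.1]
finger_gap: 14.1
finger_force: 25.0
```

Emit:
{"op": "step_arm", "data": {"series": [0, 0, -0.7, 0, 1, 0, 0, -0.6, 0, 1, 0, 0, 0, 0, 1]}}

```text
clock: 45.45
eef_pos: [435.2, 352.5, 131.7]
eef_rot: [3.141, 0.001, 3.049]
wrist_force: [-0.9, -2.2, 9.0]
finger_gap: 14.1
finger_force: 25.0
```

Emit:
{"op": "step_arm", "data": {"series": [0, 0, 20, 0, 1, 0, 0, 45, 0, 1, 0, 0, 45, 0, 1, -22, -45, 0, 0, 1, -22, -45, 0, 0, 1, -24.5, -50.7, 0, 0, 1, 0, 0, 0, 0, 1, 0, 0, 0, 0, 1]}}

```text
clock: 46.45
eef_pos: [366.7, 211.8, 241.1]
eef_rot: [3.141, 0.0, 3.048]
wrist_force: [0.0, 0.2, 0.1]
finger_gap: 13.9
finger_force: 25.0
```

```bash
python3 - <<'E'
from car import *
s=manip.read_state();e=s['eef_pos'];print(e,s['wrist_force'].round(1))
snap('wrist','w15'); v=V('w15'); c=v.cloud()
q=c[(abs(c[...,0]-e[0])<6)&(abs(c[...,1]-e[1])<6)&(c[...,2]>e[2]-124)&(c[...,2]<e[2]-75)]
print('shank',len(q),q.mean(0).round(1),q.min(0).round(1))
m=(abs(c[...,0]-367)<30)&(abs(c[...,1]-211)<30)&(abs(c[...,2]-85)<2.5); print(cv2.minAreaRect(c[m][:,:2].astype(np.float32)))
m=(abs(c[...,0]-367)<15)&(abs(c[...,1]-211)<15)&(c[...,2]<82); w,u=np.where(m); P=np.array([v.plane(a,b,85)[:2] for a,b in zip(u,w)]).astype(np.float32); print('hole',len(P),cv2.minAreaRect(P))
E
```

```text
[366.69863181 211.84882089 241.11540841] [0.  0.2 0.1]
shank 46 [366.4 211.5 143.8] [365.6 210.3 118.6]
((367.3607177734375, 210.98826599121094), (33.919830322265625, 34.480377197265625), 89.838623046875)
hole 308 ((339.2204895019531, 211.70733642578125), (18.987972259521484, 73.92223358154297), 88.41322326660156)
```

Emit:
{"op": "step_arm", "data": {"series": [0, -0.4, -30, 0, 1, 0, 0, -30, 0, 1, 0, 0, -20, 0, 1, 0, 0, -15, 0, 1, 0, 0, -9, 0, 1, 0, 0, -3, 0, 1, 0, 0, 0, 0, 1]}}

```text
clock: 47.38
eef_pos: [366.6, 211.3, 134.2]
eef_rot: [3.141, 0.0, 3.049]
wrist_force: [-0.2, -0.1, -0.1]
finger_gap: 14.2
finger_force: 25.0
```

Emit:
{"op": "step_arm", "data": {"series": [0, 0, -1.5, 0, 1, 0, 0, -1, 0, 1, 0, 0, -0.7, 0, 1, 0, 0, 0, 0, 1]}}

```text
clock: 47.88
eef_pos: [366.6, 211.3, 131.1]
eef_rot: [3.141, 0.001, 3.049]
wrist_force: [0.5, 0.3, 5.2]
finger_gap: 13.8
finger_force: 25.0
```

Emit:
{"op": "step_arm", "data": {"series": [0, 0, 0, 0, 0.6, 0, 0, 0, 0, 0.35, 0, 0, 0, 0, 0.35, 0, 0, 0, 0, 0.35, 0, 0, 40, 0, 0.35, 0, 0, 50, 0, 0.35, 0, 0, 50, 0, 0.35, 60, 20, 20, 0, 0.35, 0, 0, 0, 0, 0.35]}}

```text
clock: 49.0
eef_pos: [425.1, 230.7, 289.8]
eef_rot: [3.141, 0.001, 3.048]
wrist_force: [-1.1, -0.7, -0.3]
finger_gap: 61.2
finger_force: 0.0
```

```bash
python3 - <<'E'
from car import *
s=manip.read_state();print(s['eef_pos'])
snap('wrist','w16'); snap('top','t16'); v=V('w16'); c=v.cloud(); g=v.p.astype(int).mean(2)
q=c[(abs(c[...,0]-367)<20)&(abs(c[...,1]-211)<20)&(c[...,2]>148)&(c[...,2]<165)]; print('drv top',len(q),np.median(q,0))
print('cells',*[b for b in blobs(v,g<100,35,1200,40000,(0,384,0,512)) if abs(b[4]-35)<3],sep='\n ')
t=V('t16'); ct=t.cloud(); g=t.p.astype(int).mean(2)
print('tray px mean',[ (round(t.plane(u,w,20)[0]),round(t.plane(u,w,20)[1])) for w,u in np.argwhere((g>120)[172:186,298:325])+[172,298]][:20])
a=V('top0'); 
for n,u,w in(('loupe',313,221),('screw',295,208),('dropper',140,170)): print(n,abs(a.p[w-8:w+8,u-8:u+8].astype(int)-t.p[w-8:w+8,u-8:u+8]).mean().round(1))
E
```

```text
[425.11468601 230.65846582 289.84022257]
drv top 104 [362.80328611 215.60616977 154.52792206]
cells
 ([529.8, 379.3], [48.6, 142.2], -0.079, [343, 182, 36, 85], 35.1)
 ([517.4, 226.1], [31.9, 120.6], -0.101, [252, 190, 21, 72], 32.1)
tray px mean [(536, -45), (536, -48), (536, -52), (536, -56), (536, -59), (536, -63), (536, -67), (536, -70), (536, -74), (536, -78), (536, -82), (536, -85), (536, -89), (536, -93), (536, -96), (535, -100), (535, -104), (535, -107), (533, -44), (533, -48)]
loupe 3.8
screw 4.9
dropper 3.9
```

```bash
python3 - <<'E'
from car import *
v=V('w16'); c=v.cloud()
for n,y in(('n2',304.6),('n3',382.2)):
    for o in(-55,-30,0,30,55):
        x=(527 if n=='n2' else 534.3)+o*.996; yy=y-o*.093
        q=c[(abs(c[...,0]-x)<4)&(abs(c[...,1]-yy)<4)]
        print(n,o,len(q),np.median(q[:,2]).round(1) if len(q) else None)
s=manip.read_state(); print(s['clock'],s['qd'].max()); print(manip.sign_off())
E
```

```text
n2 -55 27 33.8
n2 -30 27 35.6
n2 0 0 None
n2 30 0 None
n2 55 0 None
n3 -55 28 33.8
n3 -30 24 35.2
n3 0 26 35.2
n3 30 23 35.4
n3 55 19 35.0
49.1 0.02797853398100478
the job is handed in; nothing more can be done
None
```

I handed the job in at 49.1 s (no verdict was returned): press tip in the tray, the two cells present (lanes 1 and 2) flat in nests 3 and 2, both lock pins pushed to their stops, the driver back in its stand leaning about 0.04 rad, and loupe, thumb screw and dropper unmoved in the top view; the last check covered only one end of the nest 2 cell, though all of it was seen seated before locking.

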